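# Nest the pantry storage boxes

## Robot

A 6-joint arm with a two-finger parallel gripper is mounted at the origin on a cart in front of the work surface, level with it; the furniture and walls round the work are solid. World frame = base frame: x ahead of the robot, y to its left, z up, the work surface at z = 0. Lengths are in m, angles in rad, forces in N, time in s.
With the tool pointing down it reaches from about 0.25 to 0.775 m from the base axis. Payload 4 kg.
Tool frame: the origin (TCP) lies between the finger pads; the fingertips stand 25 mm ahead of it and the grasp point (between the pads) lies 6 mm ahead of it (robot.tip_reach is the distance from the TCP to the fingertips, in m); z points along the fingers, y is the line along which they close (so a half turn about z gives the same grasp; the last joint's range is limited). The gripper opens to 94 mm and grips with 3 to 60 N. Pads are 16 mm wide; open, the fingers measure 119 mm over their backs; the gripper's body (75 mm by 177 mm) begins 78 mm behind the grasp point.
Start: joints at [-1.28, 0.087, 1.371, -0, 1.684, -0.103], TCP at [0.211, -0.508, 0.231] pointing down, gripper open.
Joint ranges: [-3.1, 3.1], [-0.76, 2.03], [0.27, 2.55], [-1.08, 4.22], [0.17, 2.65], [-2.57, 2.57]. Speed limits (rad/s): [2.79, 2.79, 3.14, 3.14, 3.14, 3.14].

## Interface

Orientations are given as [roll, pitch, yaw] about the fixed x, y, z axes, in that order (R = Rz(yaw) Ry(pitch) Rx(roll)).
In Python, from bench import sensors, snapshot, camera_info, ticket, robot gives the robot as it stands.
- The arm moves only by the tool arm_command, never from a script. Its argument "plan" is a list of rows, each an object with "grip": the closure, from -1 (fully open) to 1 (shut); "slide": the shift along the tool's x, y, z normalised to -1 to 1, where 1 is 500 mm, a list of three; "spin": the turn about the tool's z normalised to -1 to 1, where 1 is 5 degrees. A call has 1 to 10 rows; each row shifts and turns the commanded pose from where the row before left it, along the tool's axes as they then stand; what a row does not reach is not made up. A row lasts 1/8 s, in which the tool goes at most 62.5 mm and 10.7 degrees, less where a joint would pass 70% of its speed; a pose out of reach is approached as far as the arm can. A call with a number of a shift or a turn outside -1 to 1 is refused whole. A call with a gripper value outside its range is refused whole. The fingers move at their own pace and stop on an object; the grip force is fixed at half the most. Time passes only in rows, so rows that do not move let the fingers close. It gives the time, the measured TCP pose, the force, the opening and the grip force at its end, in the units of the state.
- sensors.get_obs(): the state, without advancing time (a new reading comes with each control period).
- snapshot(name): name is "scene" or "top"; returns the picture (400x640x3 uint8, red, green, blue); there is no depth.
- camera_info(name): a dict with "fx", "fy", "cx", "cy" (pixels), "position" and "rotation" of the camera in the world. Camera axes: x right, y up, looking along -z (the intrinsics and any distortion apply to the point x, -y, -z); pixel columns grow to the right and rows downward; lengths in m; the calibration is good to about 2 mm. A picture is of the moment at which its call begins. camera_info takes no time and is no camera call.
- ticket.close_job(): hands the job in; it is judged then, once.
The state is a dict: "time": time; "joint_positions": joint angles; "qvel": joint speeds; "joint_torque": joint torques, N m; "tool_pos": TCP position; "ee_rot": TCP orientation; "wrist_force": force on the tool from outside, world axes, zero at the start; "wrist_torque": the same for the moment, N m; "width": finger opening in m; "finger_force": force on a finger pad.
Only numpy, scipy, OpenCV 4.12 (cv2) and the standard library are available. Lean on these libraries where they do the work, as an engineer would, in place of code of your own. Each camera call takes 0.05 s, during which the arm holds its last target. There are 200 camera calls.

## Task

Nest the three square storage boxes, largest first: put the white box upright inside the blue box, then stand the tipped-over red box up and put it inside the white one, open end up, each sitting level right down on the floor of the box around it. Leave the blue box standing about where it is and do not disturb the other things around.

Things in the scene. Friction and masses are not known exactly. Their poses are not given: they have to be found in the camera images.
- big_box: Blue square open-topped storage box, 82 x 82 mm outside, 60 mm tall, inner opening 70 x 70 mm, inner floor 7 mm above its underside; stands upright and loose on the worktop, about 0.75 kg. Origin at the centre of its underside, z up, x and y square to its sides.
- middle_box_centre (a point): White square open-topped box, 66 x 66 mm outside, 95 mm tall, 4 mm walls, inner opening 58 x 58 mm, inner floor 7 mm above its underside; starts upright, about 0.22 kg. The point is half-way up (47.5 mm); z points to the open end, x and y square to the sides. Its lowest 4 mm are stepped in 3 mm all round; 2 mm play each side in the blue box. Nested, its top is 42 mm over the blue rim.
- small_box_centre (a point): Red square open-topped box, 54 x 54 mm outside, 125 mm long, 4 mm walls, about 0.16 kg; starts lying on one side, open end to the robot's left. The point is half-way along (62.5 mm), 27 mm above the worktop as it lies; z points to the open end, x and y square to the sides. Its lowest 4 mm are stepped in 3 mm all round; 2 mm play each side in the white box. Nested, its top is 37 mm over the white rim.
- tumbler: Stoneware tumbler, 91 mm across, 119 mm tall, a bystander. Origin at the centre of its underside.
- ramekin: Fluted white ramekin, 68 mm across, 45 mm tall, a bystander. Origin at the centre of its underside.
- spice_jar: Corked glass spice jar, 44 mm across, 92 mm tall, a bystander. Origin at the centre of its underside.
- timer: White and brass wind-up kitchen timer, 66 mm across, 62 mm tall, a bystander. Origin at the centre of its underside.

How it is judged:
On the way, in this order (a step that is already met when the one before it is completed fails the run):
1. the white box sits fully down inside the blue box (z of middle_box_centre in the frame of big_box between 0.0515 and 0.0575 m and horizontal distance between middle_box_centre and big_box below 0.007 m and angle between middle_box_centre's own z axis and vertical below 0.06 rad), for 0.2 s.
2. the red box sits upright and fully down inside the white box (all of step 1 and z of small_box_centre in the frame of middle_box_centre between 0.019 and 0.025 m and horizontal distance between small_box_centre and middle_box_centre below 0.007 m and angle between small_box_centre's own z axis and vertical below 0.06 rad), for 0.2 s.
At the end, for the whole second after the job is handed in: The white box stands in the blue one and the red box, open end up, in the white one: each with its underside within 3 mm of the inner floor below it, within 7 mm of centre and within 0.06 rad of upright; the blue box stands level on the worktop, at rest, less than 60 mm from where it began (all of step 2 and angle between big_box's own z axis and vertical below 0.06 rad and height (world z) of big_box below 0.004 m and distance of big_box from where it was at the start of the episode below 0.06 m and linear speed of big_box below 0.02 m/s); the robot touches nothing.
It fails at once if the tumbler is shifted more than 40 mm or tipped over (distance of tumbler from where it was at the start of the episode above 0.04 m or angle between tumbler's own z axis and vertical above 0.5 rad).
It fails at once if the ramekin is shifted more than 40 mm or tipped over (distance of ramekin from where it was at the start of the episode above 0.04 m or angle between ramekin's own z axis and vertical above 0.5 rad).
It fails at once if the spice jar is shifted more than 40 mm or tipped over (distance of spice_jar from where it was at the start of the episode above 0.04 m or angle between spice_jar's own z axis and vertical above 0.5 rad).
It fails at once if the kitchen timer is shifted more than 40 mm or tipped over (distance of timer from where it was at the start of the episode above 0.04 m or angle between timer's own z axis and vertical above 0.5 rad).
It fails at once if the blue box is shifted more than 60 mm (distance of big_box from where it was at the start of the episode above 0.06 m).
It also fails if it takes over 72 s, if anything falls off the work surface, if the arm or the gripper's body presses on something with over 40 N, if the wrist force passes 120 N, or if a joint passes its speed limit or range.

## Working session

There is one attempt and no reset: what is moved stays moved. The work goes in short steps, Python scripts to look and compute and a tool call to move; the robot and the scene stay as the last step left them, time stands still between calls to the robot, and variables do not carry over. Pictures are saved under pics/ and viewed, at most 10 in all, crops included, and the job is handed in when it is done.

Besides the shell and the picture viewer there is one more tool, called after "Call:" as name(argument=value, ...) on one line, values as JSON. arm_command: Moves the arm, as the interface text tells. Scaled input: -1 to 1 covers 500 mm each way for a shift and 5 degrees each way for a turn. Its arguments: {"type":"object","properties":{"plan":{"type":"array","items":{"type":"object","properties":{"grip":{"type":"number"},"slide":{"type":"array","items":{"type":"number"}},"spin":{"type":"number"}}}}},"required":["plan"]}

```bash
ls; mkdir -p pics; python3 - <<'E'
from bench import sensors, snapshot, camera_info
import cv2
o=sensors.get_obs(); print(o['time'],o['tool_pos'],o['ee_rot'],o['width'])
for n in('scene','top'):
    c=camera_info(n); print(n,c)
    im=snapshot(n); cv2.imwrite(f'pics/{n}0.png',im[:,:,::-1])
E
```

```text
pics
0.0 [ 0.21087604 -0.50743657  0.22933191] [-3.13943965e+00 -1.91347055e-04  3.93756764e-01] 0.09460002388270557
scene {'fx': 411.91833209994365, 'fy': 411.91833209994365, 'cx': 320.4309439668707, 'cy': 198.15062296010458, 'position': array([-0.09317047,  1.02580774,  0.65209748]), 'rotation': array([ 1.11520768,  0.02417821, -2.62696284])}
top {'fx': 440.7924921764271, 'fy': 440.7924921764271, 'cx': 322.3780406352726, 'cy': 205.33911307329657, 'position': array([ 0.34924433, -0.0417201 ,  1.33920866]), 'rotation': array([ 1.49348005e-01,  1.19182529e-03, -1.59985838e+00])}
```

View pics/top0.png

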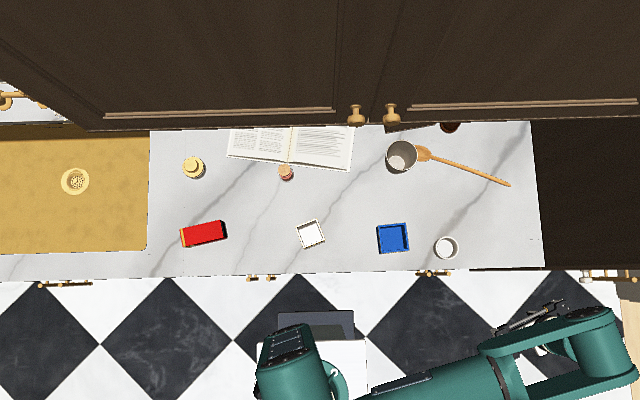

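View pics/scene0.png

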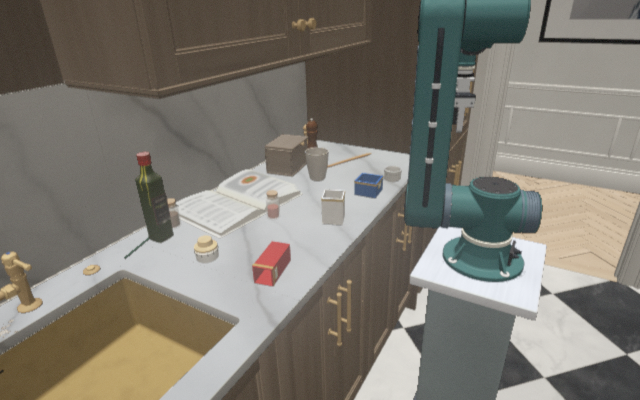

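```bash
cat > h.py <<'E'
import numpy as np, cv2
from scipy.spatial.transform import Rotation as R
from bench import camera_info
def proj(n,P):
    c=camera_info(n); p=(np.atleast_2d(P)-c['position'])@R.from_euler('xyz',c['rotation']).as_matrix()
    return np.c_[c['cx']+c['fx']*p[:,0]/-p[:,2], c['cy']-c['fy']*p[:,1]/-p[:,2]]
def plane(n,uv,z):
    c=camera_info(n); uv=np.atleast_2d(uv).astype(float)
    d=np.c_[(uv[:,0]-c['cx'])/c['fx'],-(uv[:,1]-c['cy'])/c['fy'],-np.ones(len(uv))]@R.from_euler('xyz',c['rotation']).as_matrix().T
    return c['position']+d*((z-c['position'][2])/d[:,2])[:,None]
E
python3 - <<'E'
from h import *
t=cv2.imread('pics/top0.png'); s=cv2.imread('pics/scene0.png')
def crop(im,u,v,k=6,w=33): return cv2.resize(im[v-24:v+24,u-w:u+w],None,fx=k,fy=k,interpolation=cv2.INTER_CUBIC)
rows=[np.hstack([crop(t,203,234,4),crop(t,311,234,4),crop(t,393,238,4)]),np.hstack([crop(s,272,263,4),crop(s,333,207,4),crop(s,369,186,4)])]
cv2.imwrite('pics/crop.png',np.vstack(rows))
for n,uv,z in(('red',(203,234),.054),('white',(311,234),.095),('blue',(393,238),.06),('ram',(445,247),.045),('tum',(401,156),.119),('tim',(194,167),.06),('jar',(286,172),.09)): print(n,plane('top',uv,z)[0].round(3))
E
```

```text
red [0.468 0.305 0.054]
white [ 0.455 -0.011  0.095]
blue [ 0.44  -0.248  0.06 ]
ram [ 0.41  -0.401  0.045]
tum [ 0.668 -0.273  0.119]
tim [0.668 0.333 0.06 ]
jar [0.638 0.057 0.09 ]
```

View pics/crop.png

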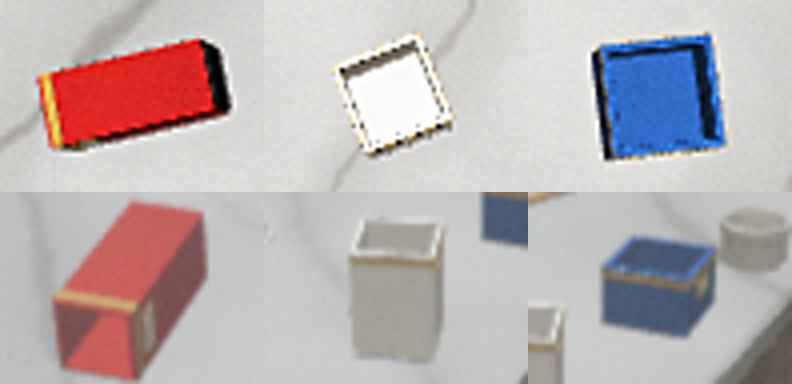

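```bash
cat >> h.py <<'E'
def rect(n,mask,z):
    cs,_=cv2.findContours(mask.astype(np.uint8),cv2.RETR_EXTERNAL,cv2.CHAIN_APPROX_NONE)
    c=max(cs,key=cv2.contourArea)[:,0,:]
    P=plane(n,c,z)[:,:2]
    (cx,cy),(w,h),a=cv2.minAreaRect((P*1000).astype(np.float32))
    return round(cx,1),round(cy,1),round(w,1),round(h,1),round(a,1)
E
python3 - <<'E'
from h import *
for n,u0,v0,off,z,cs in (('red',170,210,0,.054,[(40,75),(53,149),(218,112),(203,40)]),('white',278,210,264,.095,[(333,67),(420,34),(453,123),(370,157)]),('blue',360,214,528,.06,[(601,46),(712,34),(726,146),(608,158)])):
    c=np.array(cs,float); c[:,0]-=off; uv=(c+.5)/4-.5+[u0,v0]
    P=plane('top',uv,z)[:,:2]*1000
    e=np.roll(P,-1,0)-P
    print(n,P.mean(0).round(1),np.linalg.norm(e,axis=1).round(1),np.degrees(np.arctan2(e[:,1],e[:,0])).round(1))
t=cv2.imread('pics/top0.png').astype(int); b,g,r=t[...,0],t[...,1],t[...,2]
def win(u,v,w=30):
    m=np.zeros(b.shape,bool); m[v-22:v+22,u-w:u+w]=1; return m
print('blue',rect('top',(b-r>60)&(b>120)&win(393,238),.06))
print('red',rect('top',(r-b>60)&(r>170)&win(203,234),.054))
gm=cv2.cvtColor(t.astype(np.uint8),cv2.COLOR_BGR2GRAY)
print('bg',t[225:245,340:350].mean((0,1)))
E
```

```text
red [470.9 308.8] [ 55.3 122.1  54.4 121.2] [-169.1  -78.9   11.9  100.6]
white [457.3  -8.7] [65.9 67.4 63.1 68.9] [ -70.8 -161.4  110.6   21.1]
blue [ 441.2 -248.1] [81.6 81.7 85.8 81.3] [ -85.5 -176.2   94.1    0.8]
blue (441.8, -248.7, 81.0, 80.6, 4.4)
red (472.3, 312.1, 54.4, 121.1, 11.5)
bg [219.115 221.72  222.365]
```

Call:
arm_command(plan=[{"grip": -1, "slide": [0, 0, 0], "spin": 0.6}, {"grip": -1, "slide": [0.08, -0.08, 0], "spin": 0}, {"grip": -1, "slide": [0.08, -0.08, 0], "spin": 0}, {"grip": -1, "slide": [0.08, -0.08, 0], "spin": 0}, {"grip": -1, "slide": [0.08, -0.08, 0], "spin": 0}, {"grip": -1, "slide": [0.08, -0.08, 0], "spin": 0}, {"grip": -1, "slide": [0.08, -0.08, 0], "spin": 0}, {"grip": -1, "slide": [0.08, -0.08, 0], "spin": 0}, {"grip": -1, "slide": [0.08, -0.08, 0], "spin": 0}, {"grip": -1, "slide": [0.08, -0.08, 0], "spin": 0}])

```text
time: 1.35
tool_pos: [0.43, -0.0463, 0.2302]
ee_rot: [3.141, 0.0, 0.341]
wrist_force: [0.9, -0.2, 0.3]
width: 0.0939
finger_force: 0.0
```

```bash
cat > go.py <<'E'
# go.py x y z [yaw_deg]: tool-axis slides (normalised, total) from here to the target, after the turn
import sys, numpy as np
from bench import sensors
o=sensors.get_obs(); p=np.array(o['tool_pos']); y=np.degrees(o['ee_rot'][2])
a=[float(v) for v in sys.argv[1:]]; yt=a[3] if len(a)>3 else y
c,s=np.cos(np.radians(yt)),np.sin(np.radians(yt)); d=np.array(a[:3])-p
print('t',round(o['time'],2),'pos',p.round(4),'yaw',round(y,2),'F',np.round(o['wrist_force'],1),'w',round(o['width'],4),'ff',o['finger_force'])
print('spin',round((y-yt)/5,3),'slide',np.round([(d[0]*c+d[1]*s)/.5,(d[0]*s-d[1]*c)/.5,-d[2]/.5],4))
E
python3 go.py .457 -.009 .2 19.6
```

```text
t 1.35 pos [ 0.43   -0.0463  0.2302] yaw 19.56 F [ 0.9 -0.2  0.3] w 0.0939 ff 0.0
spin -0.008 slide [ 0.076  -0.0522  0.0603]
```

Call:
arm_command(plan=[{"grip": -1, "slide": [0.076, -0.052, 0.06], "spin": 0}, {"grip": -1, "slide": [0, 0, 0], "spin": 0}, {"grip": -1, "slide": [0, 0, 0], "spin": 0}])

```text
time: 1.72
tool_pos: [0.4564, -0.0113, 0.2003]
ee_rot: [3.141, 0.001, 0.342]
wrist_force: [-0.3, 0.2, 0.0]
width: 0.0938
finger_force: 0.0
```

```bash
python3 go.py .457 -.009 .088 19.6
```

```text
t 1.73 pos [ 0.4564 -0.0113  0.2003] yaw 19.58 F [-0.3  0.2  0. ] w 0.0938 ff 0.0
spin -0.005 slide [ 0.0026 -0.0039  0.2246]
```

Call:
arm_command(plan=[{"grip": -1, "slide": [0.002, -0.004, 0.075], "spin": 0}, {"grip": -1, "slide": [0, 0, 0.075], "spin": 0}, {"grip": -1, "slide": [0, 0, 0.075], "spin": 0}, {"grip": -1, "slide": [0, 0, 0], "spin": 0}, {"grip": 1, "slide": [0, 0, 0], "spin": 0}, {"grip": 1, "slide": [0, 0, 0], "spin": 0}, {"grip": 1, "slide": [0, 0, 0], "spin": 0}, {"grip": 1, "slide": [0, 0, 0], "spin": 0}])

```text
time: 2.72
tool_pos: [0.458, -0.0087, 0.0895]
ee_rot: [3.14, -0.002, 0.342]
wrist_force: [-1.1, 0.0, 4.7]
width: 0.0655
finger_force: 30.0
```

Call:
arm_command(plan=[{"grip": 1, "slide": [0, 0, 0], "spin": 0}, {"grip": 1, "slide": [0, 0, -0.08], "spin": 0}, {"grip": 1, "slide": [0, 0, -0.08], "spin": 0}, {"grip": 1, "slide": [0, 0, 0], "spin": 0}, {"grip": 1, "slide": [0, 0, 0], "spin": 0}])

```text
time: 3.35
tool_pos: [0.4562, -0.0086, 0.1662]
ee_rot: [-3.14, 0.003, 0.342]
wrist_force: [-0.4, 0.5, -2.2]
width: 0.0661
finger_force: 30.0
```

```bash
python3 go.py .4415 -.2485 .168 4.2; python3 - <<'E'
from h import *
from bench import snapshot
for n in('scene','top'): cv2.imwrite(f'pics/{n}1.png',snapshot(n)[:,:,::-1])
t=cv2.imread('pics/top1.png'); s=cv2.imread('pics/scene1.png')
f=lambda a:cv2.resize(a,None,fx=4,fy=4,interpolation=cv2.INTER_CUBIC)
cv2.imwrite('pics/c1.png',np.hstack([f(t[190:290,265:365]),f(s[140:240,290:390])]))
E
```

```text
t 3.35 pos [ 0.4562 -0.0086  0.1662] yaw 19.57 F [-0.4  0.5 -2.2] w 0.0661 ff 29.95666354894638
spin 3.073 slide [-0.0644  0.4764 -0.0037]
```

View pics/c1.png

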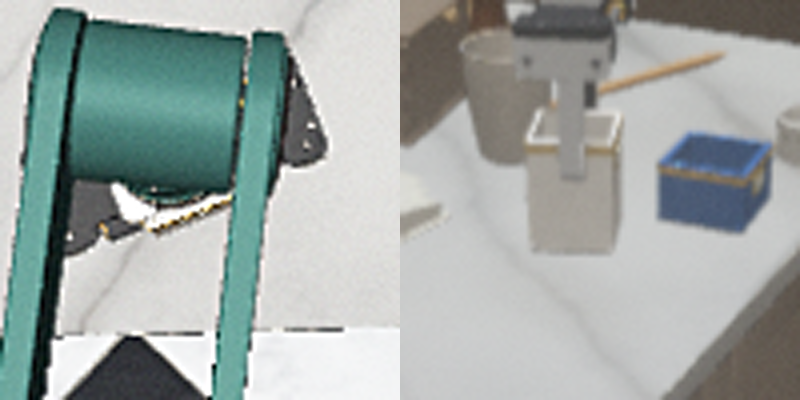

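Call:
arm_command(plan=[{"grip": 1, "slide": [0, 0, -0.01], "spin": 0.77}, {"grip": 1, "slide": [0, 0, 0], "spin": 0.77}, {"grip": 1, "slide": [0, 0, 0], "spin": 0.77}, {"grip": 1, "slide": [0, 0, 0], "spin": 0.77}, {"grip": 1, "slide": [-0.014, 0.095, 0], "spin": 0}, {"grip": 1, "slide": [-0.014, 0.095, 0], "spin": 0}, {"grip": 1, "slide": [-0.014, 0.095, 0], "spin": 0}, {"grip": 1, "slide": [-0.012, 0.095, 0], "spin": 0}, {"grip": 1, "slide": [-0.01, 0.096, 0], "spin": 0}, {"grip": 1, "slide": [0, 0, 0], "spin": 0}])

```text
time: 4.7
tool_pos: [0.4411, -0.2507, 0.1706]
ee_rot: [-3.14, 0.004, 0.068]
wrist_force: [0.6, 0.6, -1.9]
width: 0.0656
finger_force: 30.0
```

Call:
arm_command(plan=[{"grip": 1, "slide": [0, 0, 0], "spin": 0}, {"grip": 1, "slide": [0, 0, 0], "spin": 0}])

```text
time: 4.95
tool_pos: [0.4423, -0.2471, 0.1723]
ee_rot: [-3.14, 0.001, 0.074]
wrist_force: [0.8, 0.2, -0.9]
width: 0.0656
finger_force: 30.0
```

```bash
python3 go.py .4415 -.2485 .14 4.2; python3 - <<'E'
from h import *
from bench import snapshot
for n in('scene','top'): cv2.imwrite(f'pics/{n}2.png',snapshot(n)[:,:,::-1])
t=cv2.imread('pics/top2.png'); s=cv2.imread('pics/scene2.png')
f=lambda a:cv2.resize(a,None,fx=5,fy=5,interpolation=cv2.INTER_CUBIC)
cv2.imwrite('pics/c2.png',np.hstack([f(t[195:275,350:430]),f(s[130:210,330:410])]))
E
```

```text
t 4.95 pos [ 0.4423 -0.2471  0.1723] yaw 4.25 F [ 0.8  0.2 -0.9] w 0.0656 ff 29.956874549388885
spin 0.011 slide [-0.0019  0.0027  0.0646]
```

View pics/c2.png

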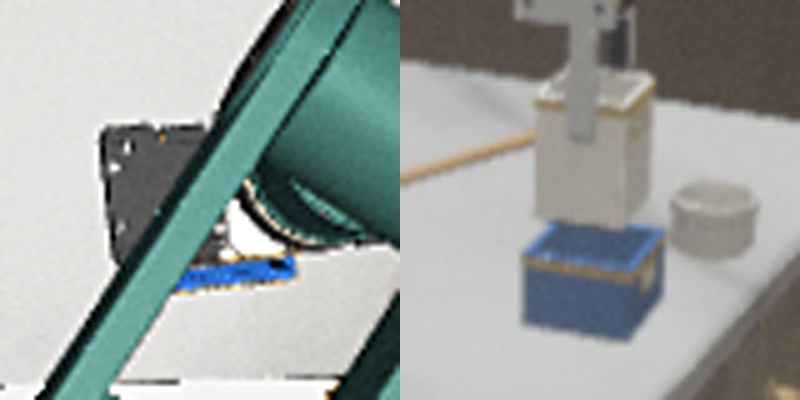

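```bash
python3 - <<'E'
from h import *
f=lambda x,y:((x-400+.5)/5-.5+330,(y+.5)/5-.5+130)
s=cv2.imread('pics/scene2.png')
for n,a,b,z in(('white',(537,99),(655,76),.178),('blue',(525,253),(664,230),.06)):
    P=plane('scene',[f(*a),f(*b)],z); print(n,P.mean(0).round(4),np.linalg.norm(P[0]-P[1]).round(4))
# blue mask check from scene: predicted rim corners from the top estimate
c,q=np.array([.4415,-.2485]),np.radians(4.2); A=np.array([[np.cos(q),-np.sin(q)],[np.sin(q),np.cos(q)]])
K=np.array([[1,1],[1,-1],[-1,-1],[-1,1]])
g=lambda uv:((uv-[330,130]+.5)*5-.5+[400,0]).round(0)
print(g(proj('scene',np.c_[c+K*.041@A.T,np.full(4,.06)])).tolist())
c=np.array([.4423,-.2471]);print(g(proj('scene',np.c_[c+K*.033@A.T,np.full(4,.178)])).tolist())
print(g(proj('scene',np.c_[c+K*.030@A.T,np.full(4,.083)])).tolist())
E
```

```text
white [ 0.4409 -0.2378  0.178 ] 0.0963
blue [ 0.4404 -0.2422  0.06  ] 0.11
[[524.0, 251.0], [563.0, 210.0], [669.0, 226.0], [634.0, 268.0]]
[[539.0, 92.0], [572.0, 64.0], [660.0, 74.0], [630.0, 104.0]]
[[542.0, 218.0], [571.0, 189.0], [650.0, 200.0], [623.0, 230.0]]
```

Call:
arm_command(plan=[{"grip": 1, "slide": [-0.002, 0.003, 0.03], "spin": 0}, {"grip": 1, "slide": [0, 0, 0.02], "spin": 0}, {"grip": 1, "slide": [0, 0, 0.01], "spin": 0}, {"grip": 1, "slide": [0, 0, 0.005], "spin": 0}, {"grip": 1, "slide": [0, 0, 0], "spin": 0}])

```text
time: 5.68
tool_pos: [0.4416, -0.25, 0.1404]
ee_rot: [3.142, -0.0, 0.073]
wrist_force: [-0.6, -0.6, -1.2]
width: 0.066
finger_force: 30.0
```

```bash
python3 go.py .4415 -.2485 .097 4.2
```

```text
t 5.67 pos [ 0.4416 -0.25    0.1404] yaw 4.16 F [-0.6 -0.6 -1.2] w 0.066 ff 29.956748485565186
spin -0.007 slide [ 0.     -0.003   0.0869]
```

No contact force: it has entered. Going on down.

Call:
arm_command(plan=[{"grip": 1, "slide": [0, -0.002, 0.02], "spin": 0}, {"grip": 1, "slide": [0, 0, 0.02], "spin": 0}, {"grip": 1, "slide": [0, 0, 0.02], "spin": 0}, {"grip": 1, "slide": [0, 0, 0.01], "spin": 0}, {"grip": 1, "slide": [0, 0, 0.01], "spin": 0}, {"grip": 1, "slide": [0, 0, 0], "spin": 0}])

```text
time: 6.42
tool_pos: [0.4413, -0.2489, 0.1001]
ee_rot: [-3.141, 0.001, 0.073]
wrist_force: [0.1, 0.2, -0.6]
width: 0.0656
finger_force: 30.0
```

```bash
python3 go.py .4415 -.2485 .097 4.2
```

```text
t 6.42 pos [ 0.4413 -0.2489  0.1001] yaw 4.16 F [ 0.1  0.2 -0.6] w 0.0656 ff 29.956725239753723
spin -0.008 slide [ 0.0004 -0.0007  0.0061]
```

Call:
arm_command(plan=[{"grip": 1, "slide": [0, 0, 0.006], "spin": 0}, {"grip": 1, "slide": [0, 0, 0.002], "spin": 0}, {"grip": 1, "slide": [0, 0, 0], "spin": 0}, {"grip": -1, "slide": [0, 0, 0], "spin": 0}, {"grip": -1, "slide": [0, 0, 0], "spin": 0}, {"grip": -1, "slide": [0, 0, 0], "spin": 0}, {"grip": -1, "slide": [0, 0, 0], "spin": 0}])

```text
time: 7.3
tool_pos: [0.4416, -0.249, 0.0966]
ee_rot: [3.141, -0.0, 0.073]
wrist_force: [0.2, -1.1, -0.2]
width: 0.0938
finger_force: 0.0
```

Call:
arm_command(plan=[{"grip": -1, "slide": [0, 0, 0], "spin": 0}, {"grip": -1, "slide": [0, 0, -0.05], "spin": 0}, {"grip": -1, "slide": [0, 0, -0.1], "spin": 0}, {"grip": -1, "slide": [0, 0, -0.1], "spin": 0}, {"grip": -1, "slide": [0, 0, 0], "spin": 0}])

```text
time: 7.92
tool_pos: [0.4435, -0.2504, 0.227]
ee_rot: [3.135, -0.008, 0.073]
wrist_force: [1.1, 0.2, -0.7]
width: 0.0941
finger_force: 0.0
```

```bash
python3 go.py .471 .311 .2 101.1; python3 - <<'E'
from math import *
a=radians(101.1)
# grasp point 14 mm in from the open end
for cx,cy in((.471,.310),): print(cx+cos(a)*.0485,cy+sin(a)*.0485)
E
python3 go.py .4617 .3576 .2 101.1
```

```text
t 7.92 pos [ 0.4435 -0.2504  0.227 ] yaw 4.17 F [ 1.1  0.2 -0.7] w 0.0941 ff 0.0
spin -19.387 slide [1.0913 0.2701 0.054 ]
0.46166268462349347 0.3575926942036239
t 7.92 pos [ 0.4435 -0.2504  0.227 ] yaw 4.17 F [ 1.1  0.2 -0.7] w 0.0941 ff 0.0
spin -19.387 slide [1.1863 0.2698 0.054 ]
```

Call:
arm_command(plan=[{"grip": -1, "slide": [0, 0, 0], "spin": -1}, {"grip": -1, "slide": [0, 0, 0], "spin": -1}, {"grip": -1, "slide": [0, 0, 0], "spin": -1}, {"grip": -1, "slide": [0, 0, 0], "spin": -1}, {"grip": -1, "slide": [0, 0, 0], "spin": -1}, {"grip": -1, "slide": [0, 0, 0], "spin": -1}, {"grip": -1, "slide": [0, 0, 0], "spin": -1}, {"grip": -1, "slide": [0, 0, 0], "spin": -1}, {"grip": -1, "slide": [0, 0, 0], "spin": -1}, {"grip": -1, "slide": [0, 0, 0], "spin": -1}])

```text
time: 9.18
tool_pos: [0.4409, -0.2486, 0.2198]
ee_rot: [-3.139, 0.0, 0.948]
wrist_force: [-0.3, 0.4, -0.0]
width: 0.0941
finger_force: 0.0
```

Call:
arm_command(plan=[{"grip": -1, "slide": [0, 0, 0], "spin": -1}, {"grip": -1, "slide": [0, 0, 0], "spin": -1}, {"grip": -1, "slide": [0, 0, 0], "spin": -1}, {"grip": -1, "slide": [0, 0, 0], "spin": -1}, {"grip": -1, "slide": [0, 0, 0], "spin": -1}, {"grip": -1, "slide": [0, 0, 0], "spin": -1}, {"grip": -1, "slide": [0, 0, 0], "spin": -1}, {"grip": -1, "slide": [0, 0, 0], "spin": -1}, {"grip": -1, "slide": [0, 0, 0], "spin": -1}, {"grip": -1, "slide": [0, 0, 0], "spin": -0.39}])

```text
time: 10.42
tool_pos: [0.441, -0.2486, 0.2201]
ee_rot: [-3.14, -0.002, 1.766]
wrist_force: [-0.0, -0.0, -0.7]
width: 0.0939
finger_force: 0.0
```

Call:
arm_command(plan=[{"grip": -1, "slide": [0.115, 0.027, 0], "spin": 0}, {"grip": -1, "slide": [0.115, 0.027, 0], "spin": 0}, {"grip": -1, "slide": [0.115, 0.027, 0], "spin": 0}, {"grip": -1, "slide": [0.115, 0.027, 0], "spin": 0}, {"grip": -1, "slide": [0.115, 0.027, 0], "spin": 0}, {"grip": -1, "slide": [0.115, 0.027, 0], "spin": 0}, {"grip": -1, "slide": [0.115, 0.027, 0], "spin": 0}, {"grip": -1, "slide": [0.115, 0.027, 0], "spin": 0}, {"grip": -1, "slide": [0.115, 0.027, 0], "spin": 0}, {"grip": -1, "slide": [0.115, 0.027, 0], "spin": 0}])

```text
time: 11.68
tool_pos: [0.4627, 0.3431, 0.2206]
ee_rot: [-3.141, 0.001, 1.764]
wrist_force: [-0.2, -1.2, 0.2]
width: 0.0942
finger_force: 0.0
```

```bash
python3 go.py .4617 .3576 .12 101.1;  python3 - <<'E'
from h import *
from bench import snapshot
s=snapshot('scene')[:,:,::-1].copy(); cv2.imwrite('pics/scene3.png',s)
f=lambda a:cv2.resize(a,None,fx=4,fy=4,interpolation=cv2.INTER_CUBIC)
cv2.imwrite('pics/c3.png',np.hstack([f(s[155:295,225:325]),f(s[110:250,320:420])]))
E
```

```text
t 11.68 pos [0.4627 0.3431 0.2206] yaw 101.1 F [-0.2 -1.2  0.2] w 0.0942 ff 0.0
spin -0.001 slide [0.0288 0.0036 0.2013]
```

View pics/c3.png

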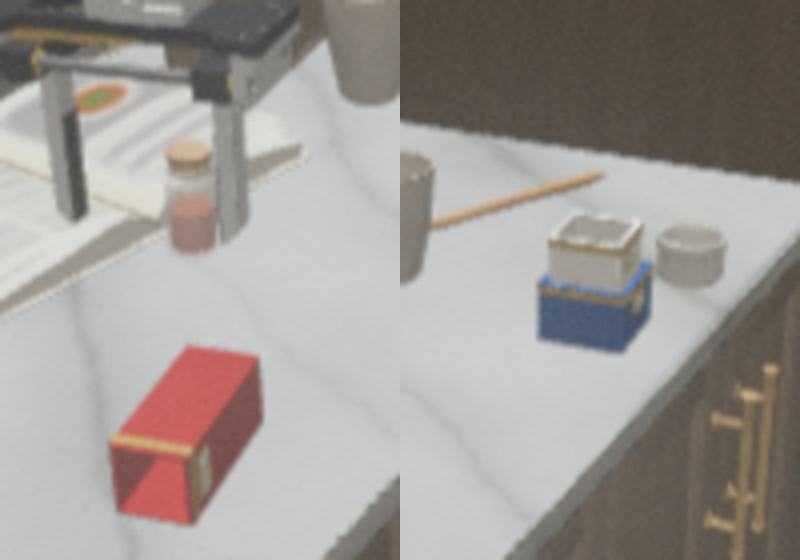

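Call:
arm_command(plan=[{"grip": -1, "slide": [0.029, 0.003, 0.05], "spin": 0}, {"grip": -1, "slide": [0, 0, 0.1], "spin": 0}, {"grip": -1, "slide": [0, 0, 0], "spin": 0}, {"grip": -1, "slide": [0, 0, 0], "spin": 0}])

```text
time: 12.22
tool_pos: [0.4624, 0.3558, 0.1477]
ee_rot: [3.14, -0.0, 1.764]
wrist_force: [-0.1, -0.4, -0.4]
width: 0.094
finger_force: 0.0
```

```bash
python3 go.py .4617 .3576 .033 101.1
```

```text
t 12.22 pos [0.4624 0.3558 0.1477] yaw 101.08 F [-0.1 -0.4 -0.4] w 0.094 ff 0.0
spin -0.004 slide [ 0.0039 -0.0006  0.2293]
```

Call:
arm_command(plan=[{"grip": -1, "slide": [0.001, 0, 0.08], "spin": 0}, {"grip": -1, "slide": [0, 0, 0.08], "spin": 0}, {"grip": -1, "slide": [0, 0, 0.069], "spin": 0}, {"grip": -1, "slide": [0, 0, 0], "spin": 0}, {"grip": 1, "slide": [0, 0, 0], "spin": 0}, {"grip": 1, "slide": [0, 0, 0], "spin": 0}, {"grip": 1, "slide": [0, 0, 0], "spin": 0}, {"grip": 1, "slide": [0, 0, 0], "spin": 0}, {"grip": 1, "slide": [0, 0, 0], "spin": 0}])

```text
time: 13.35
tool_pos: [0.4623, 0.3566, 0.0327]
ee_rot: [3.14, -0.0, 1.765]
wrist_force: [0.9, 0.4, 2.0]
width: 0.0538
finger_force: 29.8
```

Call:
arm_command(plan=[{"grip": 1, "slide": [0, 0, -0.05], "spin": 0}, {"grip": 1, "slide": [0, 0, -0.05], "spin": 0}, {"grip": 1, "slide": [0, 0, -0.05], "spin": 0}, {"grip": 1, "slide": [0, 0, -0.05], "spin": 0}, {"grip": 1, "slide": [0, 0, -0.03], "spin": 0}, {"grip": 1, "slide": [0, 0, 0], "spin": 0}, {"grip": 1, "slide": [0, 0, 0], "spin": 0}])

```text
time: 14.22
tool_pos: [0.461, 0.3558, 0.1454]
ee_rot: [-3.139, 0.001, 1.765]
wrist_force: [0.2, 0.2, -2.3]
width: 0.0542
finger_force: 29.8
```

```bash
python3 go.py .4617 .3576 .15 101.1;  python3 - <<'E'
from h import *
from bench import snapshot
s=snapshot('scene')[:,:,::-1].copy(); cv2.imwrite('pics/scene4.png',s)
f=lambda a:cv2.resize(a,None,fx=4,fy=4,interpolation=cv2.INTER_CUBIC)
cv2.imwrite('pics/c4.png',f(s[155:295,195:345]))
E
```

```text
t 14.22 pos [0.461  0.3558 0.1454] yaw 101.11 F [ 0.2  0.2 -2.3] w 0.0542 ff 29.79650169610977
spin 0.002 slide [ 0.0032  0.002  -0.0093]
```

View pics/c4.png

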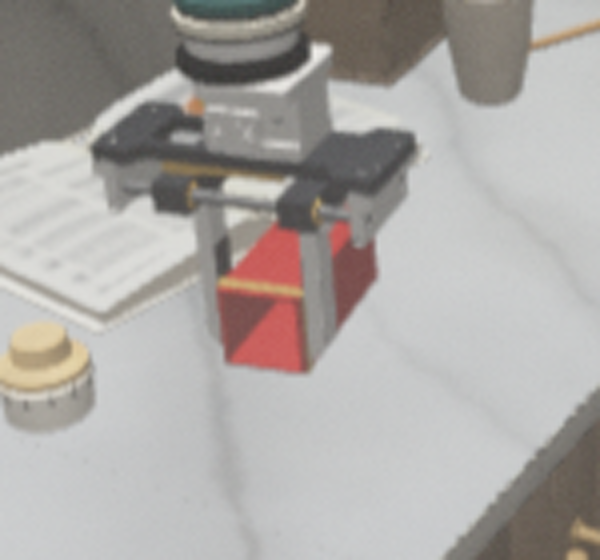

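Call:
arm_command(plan=[{"grip": 1, "slide": [0, 0, 0.08], "spin": 0}, {"grip": 1, "slide": [0, 0, 0.08], "spin": 0}, {"grip": 1, "slide": [0, 0, 0.055], "spin": 0}, {"grip": -0.2, "slide": [0, 0, 0], "spin": 0}, {"grip": -0.1, "slide": [0, 0, 0], "spin": 0}, {"grip": -0.1, "slide": [0, 0, 0], "spin": 0}])

```text
time: 15.02
tool_pos: [0.4626, 0.3568, 0.0411]
ee_rot: [3.139, -0.001, 1.765]
wrist_force: [-0.4, -0.3, -1.7]
width: 0.0538
finger_force: 30.0
```

Call:
arm_command(plan=[{"grip": -0.13, "slide": [0, 0, 0], "spin": 0}, {"grip": -0.13, "slide": [0, 0, 0], "spin": 0}])

```text
time: 15.28
tool_pos: [0.4619, 0.3564, 0.04]
ee_rot: [3.141, -0.0, 1.765]
wrist_force: [0.4, -0.2, -2.6]
width: 0.0536
finger_force: 30.0
```

Call:
arm_command(plan=[{"grip": -0.145, "slide": [0, 0, 0], "spin": 0}, {"grip": -0.145, "slide": [0, 0, 0], "spin": 0}])

```text
time: 15.52
tool_pos: [0.4619, 0.3564, 0.0398]
ee_rot: [3.141, -0.0, 1.765]
wrist_force: [-0.8, 0.7, -0.9]
width: 0.0539
finger_force: 6.8
```

Call:
arm_command(plan=[{"grip": -0.145, "slide": [0, 0, -0.02], "spin": 0}, {"grip": -0.145, "slide": [0, 0, -0.04], "spin": 0}, {"grip": -0.145, "slide": [0, 0, -0.04], "spin": 0}, {"grip": -0.145, "slide": [0, 0, -0.04], "spin": 0}, {"grip": -0.145, "slide": [0, 0, -0.04], "spin": 0}, {"grip": -0.145, "slide": [0, 0, -0.02], "spin": 0}, {"grip": -0.145, "slide": [0, 0, 0], "spin": 0}, {"grip": -0.145, "slide": [0, 0, 0], "spin": 0}])

```text
time: 16.52
tool_pos: [0.4612, 0.3559, 0.1384]
ee_rot: [-3.14, 0.001, 1.765]
wrist_force: [-0.6, -0.2, -2.7]
width: 0.054
finger_force: 6.8
```

```bash
python3 go.py .4617 .3576 .15 101.1;  python3 - <<'E'
from h import *
from bench import snapshot
s=snapshot('scene')[:,:,::-1].copy(); cv2.imwrite('pics/scene5.png',s)
f=lambda a:cv2.resize(a,None,fx=4,fy=4,interpolation=cv2.INTER_CUBIC)
cv2.imwrite('pics/c5.png',f(s[155:295,195:345]))
b,g,r=[s[...,i].astype(int) for i in range(3)]
m=((r-b>50)&(r-g>50)); m[:150]=0;m[300:]=0;m[:,:220]=0;m[:,340:]=0
v,u=np.nonzero(m); print(len(u),u.min(),u.max(),v.min(),v.max())
E
```

```text
t 16.52 pos [0.4612 0.3559 0.1384] yaw 101.11 F [-0.6 -0.2 -2.7] w 0.054 ff 6.832543462514877
spin 0.002 slide [ 0.0031  0.0015 -0.0232]
438 250 288 220 252
```

View pics/c5.png

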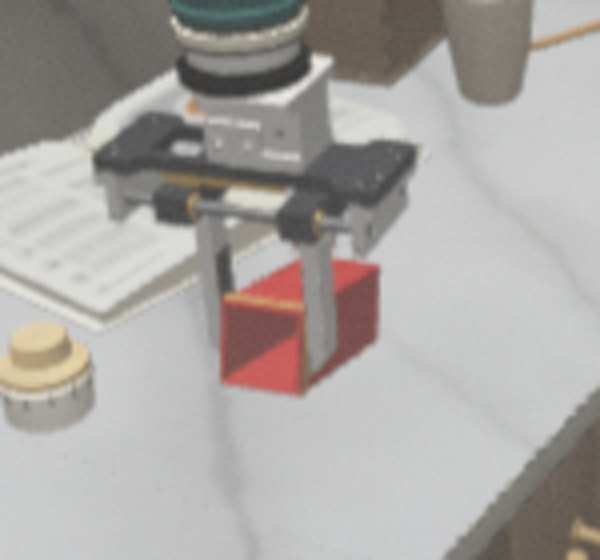

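Call:
arm_command(plan=[{"grip": -0.145, "slide": [0, 0, 0.024], "spin": 0}, {"grip": -0.146, "slide": [0, 0, 0], "spin": 0}, {"grip": -0.146, "slide": [0, 0, 0], "spin": 0}, {"grip": -0.146, "slide": [0, 0, 0], "spin": 0}, {"grip": -0.146, "slide": [0, 0, 0], "spin": 0}, {"grip": -0.146, "slide": [0, 0, 0], "spin": 0}, {"grip": -0.146, "slide": [0, 0, 0], "spin": 0}])

```text
time: 17.45
tool_pos: [0.4618, 0.3563, 0.1276]
ee_rot: [3.141, 0.0, 1.765]
wrist_force: [0.6, -0.0, -2.6]
width: 0.0537
finger_force: 5.1
```

```bash
cat > red.py <<'E'
from h import *
from bench import snapshot,sensors
import sys
s=snapshot('scene')[:,:,::-1].copy(); cv2.imwrite(f'pics/{sys.argv[1]}.png',s)
b,g,r=[s[...,i].astype(int) for i in range(3)]
m=((r-b>45)&(r-g>45)); m[:150]=0;m[300:]=0;m[:,:220]=0;m[:,340:]=0
v,u=np.nonzero(m); print(len(u),u.min(),u.max(),v.min(),v.max())
cs,_=cv2.findContours(m.astype(np.uint8),cv2.RETR_EXTERNAL,cv2.CHAIN_APPROX_SIMPLE)
c=max(cs,key=cv2.contourArea);print(cv2.approxPolyDP(cv2.convexHull(c),2,True)[:,0].tolist())
# predicted outline if hanging upright from the pads
o=sensors.get_obs(); p=o['tool_pos']; q=o['ee_rot'][2]; A=R.from_euler('z',q).as_matrix()[:2,:2]
K=np.array([[1,1],[1,-1],[-1,-1],[-1,1]])*.027
zb=p[2]-.006-.111
for z in(zb+.125,zb): print(proj('scene',np.c_[p[:2]+K@A.T,np.full(4,z)]).round(0).tolist())
E
python3 red.py s6
```

```text
189 247 270 231 255
[[270, 235], [266, 255], [247, 252], [253, 231]]
[[268.0, 243.0], [247.0, 240.0], [257.0, 229.0], [277.0, 232.0]]
[[272.0, 286.0], [252.0, 282.0], [261.0, 270.0], [280.0, 273.0]]
```

Call:
arm_command(plan=[{"grip": -0.147, "slide": [0, 0, 0], "spin": 0}, {"grip": -0.147, "slide": [0, 0, 0], "spin": 0}, {"grip": -0.147, "slide": [0, 0, 0], "spin": 0}, {"grip": -0.147, "slide": [0, 0, 0], "spin": 0}, {"grip": -0.147, "slide": [0, 0, 0], "spin": 0}, {"grip": -0.147, "slide": [0, 0, 0], "spin": 0}])

```text
time: 18.25
tool_pos: [0.4617, 0.3563, 0.1274]
ee_rot: [-3.142, 0.0, 1.765]
wrist_force: [0.1, 0.0, -2.7]
width: 0.054
finger_force: 3.4
```

```bash
python3 red.py s7; python3 -c "
import cv2;s=cv2.imread('pics/s7.png');cv2.imwrite('pics/c7.png',cv2.resize(s[155:295,195:345],None,fx=4,fy=4,interpolation=cv2.INTER_CUBIC))"
```

```text
187 247 270 232 255
[[252, 232], [270, 235], [266, 255], [247, 252]]
[[268.0, 243.0], [247.0, 240.0], [257.0, 229.0], [277.0, 232.0]]
[[272.0, 286.0], [252.0, 282.0], [261.0, 270.0], [280.0, 273.0]]
```

View pics/c7.png

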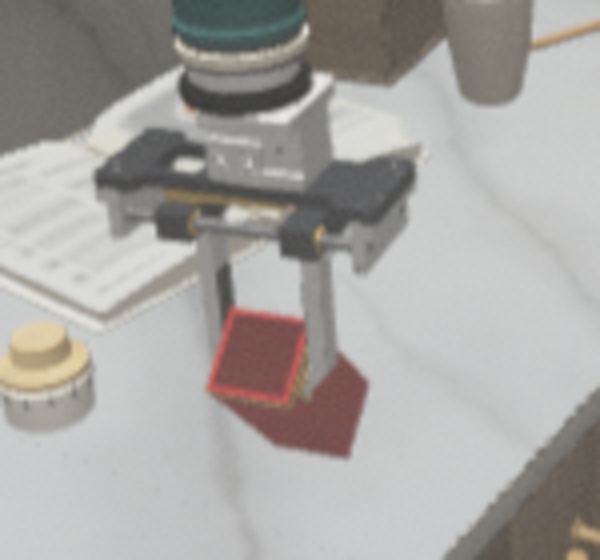

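Call:
arm_command(plan=[{"grip": -0.1475, "slide": [0, 0, 0], "spin": 0}, {"grip": -0.1475, "slide": [0, 0, 0], "spin": 0}, {"grip": -0.1475, "slide": [0, 0, 0], "spin": 0}, {"grip": -0.1475, "slide": [0, 0, 0], "spin": 0}, {"grip": -0.145, "slide": [0, 0, 0], "spin": 0}])

```text
time: 18.92
tool_pos: [0.4617, 0.3562, 0.1274]
ee_rot: [3.142, 0.0, 1.765]
wrist_force: [1.3, 0.2, -1.7]
width: 0.054
finger_force: 6.7
```

```bash
sed -i 's/>45/>25/g' red.py; python3 red.py s8
```

```text
1155 246 339 162 293
[[253, 232], [270, 235], [278, 250], [282, 265], [275, 280], [258, 276], [246, 250]]
[[268.0, 243.0], [247.0, 240.0], [257.0, 229.0], [277.0, 232.0]]
[[272.0, 286.0], [252.0, 282.0], [261.0, 270.0], [280.0, 273.0]]
```

Call:
arm_command(plan=[{"grip": -0.1478, "slide": [0, 0, 0], "spin": 0}, {"grip": -0.1478, "slide": [0, 0, 0], "spin": 0}, {"grip": -0.1478, "slide": [0, 0, 0], "spin": 0}, {"grip": -0.1478, "slide": [0, 0, 0], "spin": 0}, {"grip": -0.145, "slide": [0, 0, 0], "spin": 0}])

```text
time: 19.6
tool_pos: [0.4617, 0.3562, 0.1274]
ee_rot: [3.142, 0.0, 1.765]
wrist_force: [-0.8, -0.7, -2.2]
width: 0.0542
finger_force: 6.7
```

```bash
python3 red.py s9
```

```text
1164 242 339 162 293
[[253, 232], [270, 235], [278, 250], [282, 266], [275, 280], [258, 276], [246, 250]]
[[268.0, 243.0], [247.0, 240.0], [257.0, 229.0], [277.0, 232.0]]
[[272.0, 286.0], [252.0, 282.0], [262.0, 270.0], [280.0, 273.0]]
```

```bash
cat > side.py <<'E'
# rays through pixels met with the box's side plane tool-y = -27 mm: gives tool-x offset and height
from h import *
from bench import sensors
import sys
o=sensors.get_obs(); p=np.array(o['tool_pos']); q=o['ee_rot'][2]
ex=np.array([np.cos(q),np.sin(q),0]); ey=np.array([np.sin(q),-np.cos(q),0])
def side(uv,off=-.027):
    c=camera_info('scene')['position']; d=plane('scene',uv,0)-c
    t=((p+ey*off-c)@ey)/(d@ey); X=c+d*t[:,None]
    return np.c_[(X-p)@ex,X[:,2]]
uv=np.array(eval(sys.argv[1]),float)
P=side(uv)*1000; print(P.round(1).tolist())
e=np.diff(P,axis=0); print('len',np.linalg.norm(e,axis=1).round(1),'angle',np.degrees(np.arctan2(e[:,1],e[:,0])).round(1))
E
python3 side.py "[(275,280),(282,266)]"; python3 side.py "[(270,235),(266,254),(275,280)]"
```

```text
[[6.7, 13.3], [-39.8, 24.3]]
len [47.8] angle [166.8]
[[11.6, 148.3], [40.5, 113.3], [6.7, 13.3]]
len [ 45.4 105.5] angle [ -50.5 -108.7]
```

Call:
arm_command(plan=[{"grip": -0.147, "slide": [0, 0, 0.01], "spin": 0}, {"grip": -0.147, "slide": [-0.008, 0, 0.005], "spin": 0}, {"grip": -0.147, "slide": [-0.01, 0, 0.002], "spin": 0}, {"grip": -0.147, "slide": [-0.01, 0, 0.002], "spin": 0}, {"grip": -0.147, "slide": [-0.01, 0, 0.001], "spin": 0}, {"grip": -0.147, "slide": [-0.01, 0, 0.001], "spin": 0}, {"grip": -0.147, "slide": [0, 0, 0], "spin": 0}, {"grip": -0.147, "slide": [0, 0, 0], "spin": 0}])

```text
time: 20.65
tool_pos: [0.4667, 0.3324, 0.1167]
ee_rot: [3.141, 0.001, 1.764]
wrist_force: [2.7, -0.5, 0.5]
width: 0.0538
finger_force: 4.1
```

```bash
python3 red.py s10
```

```text
1252 242 339 162 293
[[259, 229], [275, 232], [283, 268], [276, 281], [257, 275], [250, 242]]
[[272.0, 242.0], [252.0, 238.0], [262.0, 228.0], [281.0, 231.0]]
[[276.0, 283.0], [257.0, 280.0], [266.0, 268.0], [284.0, 271.0]]
```

Call:
arm_command(plan=[{"grip": -0.147, "slide": [-0.006, 0, 0.002], "spin": 0}, {"grip": -0.1475, "slide": [-0.002, 0, 0.002], "spin": 0}, {"grip": -0.148, "slide": [0, 0, 0], "spin": 0}, {"grip": -0.15, "slide": [0, 0, 0], "spin": 0}, {"grip": -0.17, "slide": [0, 0, 0], "spin": 0}, {"grip": -0.17, "slide": [0, 0, 0], "spin": 0}])

```text
time: 21.45
tool_pos: [0.4662, 0.3287, 0.1139]
ee_rot: [-3.139, 0.0, 1.765]
wrist_force: [0.2, -1.1, -0.0]
width: 0.0549
finger_force: 0.2
```

```bash
python3 red.py s11;python3 -c "
import cv2;s=cv2.imread('pics/s11.png');cv2.imwrite('pics/c11.png',cv2.resize(s[175:295,215:335],None,fx=5,fy=5,interpolation=cv2.INTER_CUBIC))"
```

```text
1247 242 339 162 280
[[282, 248], [283, 270], [278, 278], [259, 278], [255, 241], [275, 244]]
[[273.0, 242.0], [253.0, 239.0], [263.0, 228.0], [282.0, 231.0]]
[[277.0, 283.0], [258.0, 280.0], [267.0, 268.0], [285.0, 271.0]]
```

View pics/c11.png

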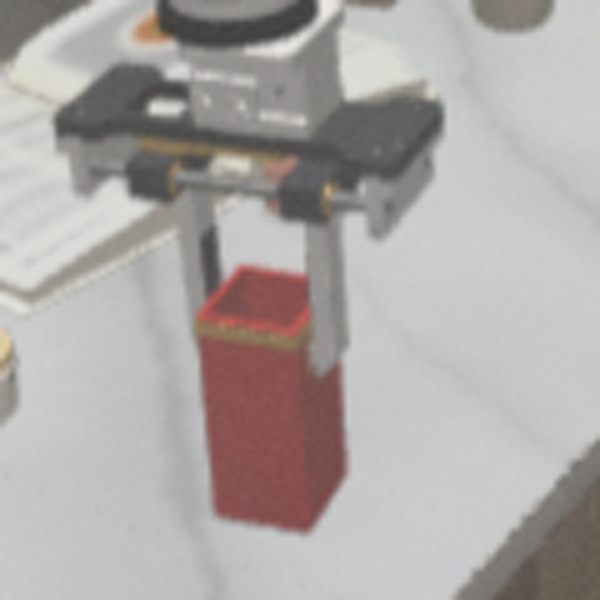

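Call:
arm_command(plan=[{"grip": -0.2, "slide": [0, 0, 0], "spin": 0}, {"grip": -0.2, "slide": [0, 0, -0.014], "spin": 0}, {"grip": -0.2, "slide": [0, 0, 0], "spin": 0}, {"grip": 1, "slide": [0, 0, 0], "spin": 0}, {"grip": 1, "slide": [0, 0, 0], "spin": 0}, {"grip": 1, "slide": [0, 0, 0], "spin": 0}])

```text
time: 22.25
tool_pos: [0.4675, 0.329, 0.1226]
ee_rot: [3.14, -0.0, 1.765]
wrist_force: [-0.3, 0.3, 4.9]
width: 0.0542
finger_force: 29.9
```

```bash
python3 go.py .4415 -.2485 .3 94.2; python3 - <<'E'
from h import *
from bench import snapshot,sensors
o=sensors.get_obs(); p=np.array(o['tool_pos']); q=o['ee_rot'][2]
A=np.array([[np.cos(q),np.sin(q)],[np.sin(q),-np.cos(q)]])
f=lambda x,y:((x+.5)/5-.5+215,(y+.5)/5-.5+175)
for n,c,z in(('bot',[(215,514),(308,530),(346,470)],0.),('top',[(196,320),(242,267)],.125)):
    print(n,((plane('scene',[f(*k) for k in c],z)[:,:2]-p[:2])@A.T*1000).round(1).tolist())
E
```

```text
t 22.25 pos [0.4675 0.329  0.1226] yaw 101.11 F [-0.3  0.3  4.9] w 0.0542 ff 29.864400923252106
spin 1.382 slide [-1.1481 -0.1364 -0.3547]
bot [[21.6, 28.8], [20.1, -23.3], [-33.5, -21.7]]
top [[31.3, 21.7], [-21.8, 22.3]]
```

Call:
arm_command(plan=[{"grip": -1, "slide": [0, 0, 0], "spin": 0}, {"grip": -1, "slide": [0, 0, 0], "spin": 0}, {"grip": -1, "slide": [0, 0, -0.04], "spin": 0}, {"grip": -1, "slide": [0, 0, -0.08], "spin": 0}, {"grip": -1, "slide": [0, 0, 0], "spin": 1}, {"grip": -1, "slide": [0, 0, 0], "spin": 1}, {"grip": -1, "slide": [0, 0, 0], "spin": 1}, {"grip": -1, "slide": [0, 0, 0], "spin": 1}, {"grip": -1, "slide": [0, 0, 0], "spin": 1}, {"grip": -1, "slide": [0, 0, 0], "spin": 1}])

```text
time: 23.5
tool_pos: [0.4667, 0.3286, 0.1812]
ee_rot: [-3.141, 0.001, 1.238]
wrist_force: [-0.2, -0.1, -0.6]
width: 0.0942
finger_force: 0.0
```

Call:
arm_command(plan=[{"grip": -1, "slide": [0, 0, 0], "spin": 1}, {"grip": -1, "slide": [0, 0, 0], "spin": 1}, {"grip": -1, "slide": [0, 0, 0], "spin": 1}, {"grip": -1, "slide": [0, 0, 0], "spin": 1}, {"grip": -1, "slide": [0, 0, 0], "spin": 1}, {"grip": -1, "slide": [0, 0, 0], "spin": 1}, {"grip": -1, "slide": [0, 0, 0], "spin": 1}, {"grip": -1, "slide": [0, 0, 0], "spin": 1}, {"grip": -1, "slide": [0, 0, 0], "spin": 1}, {"grip": -1, "slide": [0, 0, 0], "spin": 1}])

```text
time: 24.75
tool_pos: [0.4667, 0.3286, 0.1812]
ee_rot: [3.141, 0.001, 0.366]
wrist_force: [0.4, 0.1, 1.2]
width: 0.0939
finger_force: 0.0
```

Call:
arm_command(plan=[{"grip": -1, "slide": [0, 0, 0], "spin": 1}, {"grip": -1, "slide": [0, 0, 0], "spin": 1}, {"grip": -1, "slide": [0, 0, 0], "spin": 0}, {"grip": -1, "slide": [0, 0, 0], "spin": 0}])

```text
time: 25.25
tool_pos: [0.4669, 0.3287, 0.1816]
ee_rot: [3.141, 0.001, 0.195]
wrist_force: [-0.2, -0.0, -0.5]
width: 0.0939
finger_force: 0.0
```

```bash
python3 go.py .4672 .3290 .122 11.1; python3 red.py s12
```

```text
t 25.25 pos [0.4669 0.3287 0.1816] yaw 11.18 F [-0.2 -0.  -0.5] w 0.0939 ff 0.0
spin 0.016 slide [ 0.0006 -0.0005  0.1191]
1281 254 339 162 280
[[281, 242], [283, 270], [276, 280], [258, 277], [254, 242]]
[[250.0, 214.0], [260.0, 204.0], [280.0, 207.0], [271.0, 217.0]]
[[255.0, 258.0], [264.0, 247.0], [283.0, 250.0], [275.0, 261.0]]
```

Call:
arm_command(plan=[{"grip": -1, "slide": [0, 0, 0.06], "spin": 0}, {"grip": -1, "slide": [0, 0, 0.059], "spin": 0}, {"grip": -1, "slide": [0, 0, 0], "spin": 0}, {"grip": 1, "slide": [0, 0, 0], "spin": 0}, {"grip": 1, "slide": [0, 0, 0], "spin": 0}, {"grip": 1, "slide": [0, 0, 0], "spin": 0}, {"grip": 1, "slide": [0, 0, 0], "spin": 0}])

```text
time: 26.18
tool_pos: [0.4674, 0.3289, 0.1231]
ee_rot: [-3.141, -0.001, 0.194]
wrist_force: [-0.5, 1.4, 0.0]
width: 0.0574
finger_force: 0.0
```

```bash
python3 go.py .4415 -.2485 .3 4.2; python3 red.py s13
```

```text
t 26.18 pos [0.4674 0.3289 0.1231] yaw 11.12 F [-0.5  1.4  0. ] w 0.0574 ff 0.0
spin 1.383 slide [-0.1362  1.148  -0.3538]
1109 254 339 162 280
[[281, 240], [283, 270], [276, 280], [259, 278], [254, 241]]
[[253.0, 235.0], [262.0, 225.0], [282.0, 228.0], [273.0, 239.0]]
[[257.0, 277.0], [266.0, 265.0], [285.0, 268.0], [276.0, 281.0]]
```

Call:
arm_command(plan=[{"grip": 1, "slide": [0, 0, 0], "spin": 0}, {"grip": 1, "slide": [0, 0, 0], "spin": 0}, {"grip": 1, "slide": [0, 0, -0.1], "spin": 0}, {"grip": 1, "slide": [0, 0, -0.1], "spin": 0}, {"grip": 1, "slide": [0, 0, -0.1], "spin": 0}, {"grip": 1, "slide": [0, 0, -0.04], "spin": 0}, {"grip": 1, "slide": [0, 0, 0], "spin": 0.7}, {"grip": 1, "slide": [0, 0, 0], "spin": 0.68}, {"grip": 1, "slide": [0, 0, 0], "spin": 0}])

```text
time: 27.35
tool_pos: [0.4668, 0.3287, 0.2913]
ee_rot: [3.141, 0.002, 0.074]
wrist_force: [0.2, -0.4, -2.3]
width: 0.0537
finger_force: 29.9
```

```bash
python3 go.py .4415 -.2485 .29 4.2; python3 - <<'E'
from h import *
from bench import snapshot
t=snapshot('top')[:,:,::-1].copy(); cv2.imwrite('pics/top13.png',t)
k=4; u0,v0,u1,v1=365,205,425,270
c=cv2.resize(t[v0:v1,u0:u1],None,fx=k,fy=k,interpolation=cv2.INTER_CUBIC).astype(int)
b,g,r=c[...,0],c[...,1],c[...,2]
def up(mask,z):
    cs,_=cv2.findContours(mask.astype(np.uint8),cv2.RETR_EXTERNAL,cv2.CHAIN_APPROX_NONE)
    q=max(cs,key=cv2.contourArea)[:,0,:]; uv=(q+.5)/k-.5+[u0,v0]
    (x,y),(w,h),a=cv2.minAreaRect((plane('top',uv,z)[:,:2]*1000).astype(np.float32))
    print([round(v,1) for v in(x,y,w,h,a)])
blue=((b-r>50)&(b>110)).astype(np.uint8); up(blue,.06)
f=np.zeros_like(blue); cs,_=cv2.findContours(blue,cv2.RETR_EXTERNAL,cv2.CHAIN_APPROX_NONE); cv2.drawContours(f,[cv2.convexHull(max(cs,key=cv2.contourArea))],-1,1,-1)
up((f>0)&(blue==0),.102)
up((f>0)&(np.minimum(np.minimum(b,g),r)>150),.102)
E
```

```text
t 27.35 pos [0.4668 0.3287 0.2913] yaw 4.26 F [ 0.2 -0.4 -2.3] w 0.0537 ff 29.871292412281036
spin 0.012 slide [-0.1351  1.1476  0.0027]
[441.5, -248.2, 82.7, 82.3, 4.3]
[440.2, -243.5, 69.4, 72.4, 3.4]
[429.7, -230.8, 96.6, 46.7, 45.4]
```

Call:
arm_command(plan=[{"grip": 1, "slide": [-0.0135, 0.115, 0], "spin": 0}, {"grip": 1, "slide": [-0.0135, 0.115, 0], "spin": 0}, {"grip": 1, "slide": [-0.0135, 0.115, 0], "spin": 0}, {"grip": 1, "slide": [-0.0135, 0.115, 0], "spin": 0}, {"grip": 1, "slide": [-0.0135, 0.115, 0], "spin": 0}, {"grip": 1, "slide": [-0.0135, 0.115, 0], "spin": 0}, {"grip": 1, "slide": [-0.0135, 0.115, 0], "spin": 0}, {"grip": 1, "slide": [-0.0135, 0.115, 0], "spin": 0}, {"grip": 1, "slide": [-0.0135, 0.115, 0], "spin": 0}, {"grip": 1, "slide": [-0.0135, 0.112, 0], "spin": 0}])

```text
time: 28.65
tool_pos: [0.4414, -0.2499, 0.2922]
ee_rot: [-3.141, -0.0, 0.074]
wrist_force: [0.3, 0.5, -1.0]
width: 0.0538
finger_force: 29.9
```

Call:
arm_command(plan=[{"grip": 1, "slide": [0, 0, 0.05], "spin": 0}, {"grip": 1, "slide": [0, 0, 0.04], "spin": 0}, {"grip": 1, "slide": [0, 0, 0], "spin": 0}, {"grip": 1, "slide": [0, 0, 0], "spin": 0}, {"grip": 1, "slide": [0, 0, 0], "spin": 0}])

```text
time: 29.28
tool_pos: [0.4425, -0.2482, 0.2489]
ee_rot: [3.14, -0.002, 0.074]
wrist_force: [-0.2, -0.1, -2.0]
width: 0.0539
finger_force: 29.9
```

```bash
python3 go.py .4415 -.2487 .215 4.2; python3 - <<'E'
from h import *
from bench import snapshot,sensors
s=snapshot('scene')[:,:,::-1].copy(); cv2.imwrite('pics/s14.png',s)
o=sensors.get_obs(); p=o['tool_pos']; q=o['ee_rot'][2]; A=R.from_euler('z',q).as_matrix()[:2,:2]
K=np.array([[1,1],[1,-1],[-1,-1],[-1,1]])
for n,c,h,z in(('redtop',p[:2],.027,p[2]+.0024),('redbot',p[:2],.024,p[2]-.1226),('redstep',p[:2],.027,p[2]-.1186)): print(n,proj('scene',np.c_[c+K*h@A.T,np.full(4,z)]).round(1).tolist())
b,g,r=[s[...,i].astype(int) for i in range(3)]
m=(r-b>20)&(r-g>20); m[:,:345]=0;m[:,400:]=0;m[200:]=0
cs,_=cv2.findContours(m.astype(np.uint8),cv2.RETR_EXTERNAL,cv2.CHAIN_APPROX_SIMPLE)
c=max(cs,key=cv2.contourArea);print(cv2.contourArea(c),cv2.approxPolyDP(cv2.convexHull(c),1.5,True)[:,0].tolist())
E
```

```text
t 29.27 pos [ 0.4425 -0.2482  0.2489] yaw 4.25 F [-0.2 -0.1 -2. ] w 0.0539 ff 29.871034920215607
spin 0.01 slide [-0.002   0.0009  0.0678]
redtop [[360.1, 127.0], [365.5, 122.9], [380.4, 124.4], [375.4, 128.7]]
redbot [[360.6, 161.4], [365.2, 157.0], [377.9, 158.7], [373.6, 163.2]]
redstep [[359.5, 160.5], [364.7, 155.6], [379.0, 157.5], [374.2, 162.6]]
606.5 [[379, 124], [378, 158], [374, 162], [345, 161], [360, 127], [372, 123]]
```

Call:
arm_command(plan=[{"grip": 1, "slide": [-0.002, 0.001, 0.03], "spin": 0}, {"grip": 1, "slide": [0, 0, 0.02], "spin": 0}, {"grip": 1, "slide": [0, 0, 0.012], "spin": 0}, {"grip": 1, "slide": [0, 0, 0.012], "spin": 0}, {"grip": 1, "slide": [0, 0, 0], "spin": 0}, {"grip": 1, "slide": [0, 0, 0], "spin": 0}])

```text
time: 30.08
tool_pos: [0.4435, -0.2489, 0.2148]
ee_rot: [3.138, -0.009, 0.075]
wrist_force: [2.6, 1.5, 11.3]
width: 0.0539
finger_force: 30.0
```

```bash
python3 go.py .4415 -.2487 .137 4.2
```

```text
t 30.07 pos [ 0.4435 -0.2489  0.2148] yaw 4.27 F [ 2.6  1.5 11.3] w 0.0539 ff 30.00854194164276
spin 0.015 slide [-0.004  -0.0007  0.1556]
```

Call:
arm_command(plan=[{"grip": 1, "slide": [0, 0, -0.02], "spin": 0}, {"grip": 1, "slide": [0.002, -0.003, 0], "spin": 0}, {"grip": 1, "slide": [0, 0, 0], "spin": 0}, {"grip": 1, "slide": [0, 0, 0], "spin": 0}])

```text
time: 30.58
tool_pos: [0.4417, -0.2476, 0.2209]
ee_rot: [3.14, 0.0, 0.073]
wrist_force: [-1.2, -1.7, 4.0]
width: 0.0538
finger_force: 30.0
```

```bash
python3 go.py .4415 -.2487 .212 4.2; python3 - <<'E'
from h import *
from bench import snapshot,sensors
s=snapshot('scene')[:,:,::-1].copy(); cv2.imwrite('pics/s15.png',s)
o=sensors.get_obs(); p=o['tool_pos']; q=o['ee_rot'][2]; A=R.from_euler('z',q).as_matrix()[:2,:2]
K=np.array([[1,1],[1,-1],[-1,-1],[-1,1]])
for n,c,h,z in(('redtop',p[:2],.027,p[2]+.0024),('white',[.4415,-.2485],.033,.102),('blue',[.4415,-.2485],.041,.06)): print(n,proj('scene',np.c_[c+K*h@A.T,np.full(4,z)]).round(1).tolist())
b,g,r=[s[...,i].astype(int) for i in range(3)]
S=cv2.imread('pics/scene3.png')  # white nested, arm away
for v in range(160,176): print(v,' '.join('%3d,%3d'%(S[v,u,2],S[v,u,2]-int(S[v,u,0])) for u in range(352,386,2)))
E
```

```text
t 30.57 pos [ 0.4417 -0.2476  0.2209] yaw 4.19 F [-1.2 -1.7  4. ] w 0.0538 ff 30.001015663146973
spin -0.001 slide [-0.0006  0.0021  0.0178]
redtop [[360.1, 135.0], [365.5, 130.7], [380.2, 132.3], [375.2, 136.8]]
white [[357.5, 168.3], [363.8, 162.1], [381.1, 164.5], [375.3, 171.0]]
blue [[354.4, 179.7], [362.3, 171.6], [383.4, 174.8], [376.3, 183.2]]
160 171, 11 182,  2 194,  0 195,255 192,  1 189,  1 184,  1 185,  1 189,  1 192,  0 194,  1 195,  0 196,  0 196,255 198,  0 199,  0 200,  1
161 197,  1 196,  0 198,  0 195,  1 194,255 191,255 189,  2 183,  2 186,  1 189,  0 192,  1 193,  0 194,  0 196,  1 196,  0 198,  0 201,  1
162 199,  0 199,  1 196,  0 195,  0 195,  0 196,  0 201,  0 189,  1 182,  1 190,  1 193,  1 193,  1 194,  1 194,  1 195,  0 197,  1 197,  0
163 198,255 198,  1 198,  0 197,255 196,  0 202,  0 202,  1 186,  4 186,  4 202,  2 199,255 195,  3 193,  0 196,  1 196,  0 196,  1 196,  1
164 199,255 198,  0 197,  0 197,  1 197,255 200,  1 171, 12 163, 12 184,  7 206,  5 197,  2 194,  8 197,  3 207,  2 199,  2 195,  0 195,  0
165 200,255 198,  0 197,  0 195,  0 203,255 17
[... 859 characters left out ...]
35 160, 34 186, 12 199, 11 184,  8 150, 38 147, 26 176,  4 191,  2 149,  8
172 194,255 198,  0 192,  1 159, 19 152, 28 151, 28 144, 36 142, 43 145, 46 149, 37 158, 41 150, 31 135, 45 152, 18 174,  6 188,  2 162,  5
173 197,  1 196,  0 194,  2 163, 12 162, 12 159, 13 156, 19 154, 25 149, 30 147, 32 144, 37 141, 44 137, 36 142, 13 171,  4 186,  4 160,  6
174 197,  0 198,  1 193,  2 166, 11 162, 12 161, 11 162, 12 162, 14 157, 13 159, 15 156, 21 153, 25 139, 27 142, 15 163,254 173,  1 154, 10
175 198,  1 197,  0 193,  1 166, 11 162, 13 163, 11 161, 10 162, 12 161, 14 160, 11 161, 12 168, 14 138, 27 141, 18 136,233 144,230 152,  9<stdin>:9: RuntimeWarning: overflow encountered in scalar subtract
```

Call:
arm_command(plan=[{"grip": 1, "slide": [0, 0, -0.02], "spin": 0}, {"grip": 1, "slide": [0, 0, 0], "spin": 0}, {"grip": 1, "slide": [0, 0, 0], "spin": 0}])

```text
time: 31.0
tool_pos: [0.4416, -0.2468, 0.2297]
ee_rot: [-3.14, 0.001, 0.074]
wrist_force: [0.5, -0.3, -2.4]
width: 0.0537
finger_force: 30.0
```

```bash
python3 go.py .4415 -.2487 .212 4.2; python3 - <<'E'
from h import *
from bench import snapshot,sensors
s=snapshot('scene')[:,:,::-1].copy(); cv2.imwrite('pics/s16.png',s)
o=sensors.get_obs(); p=o['tool_pos']; q=o['ee_rot'][2]; A=R.from_euler('z',q).as_matrix()[:2,:2]
K=np.array([[1,1],[1,-1],[-1,-1],[-1,1]])
for n,c,h,z in(('redtop',p[:2],.027,p[2]+.0024),('redbot',p[:2],.024,p[2]-.1226)): print(n,proj('scene',np.c_[c+K*h@A.T,np.full(4,z)]).round(1).tolist())
for f in('s14','s16'):
    s=cv2.imread(f'pics/{f}.png'); b,g,r=[s[...,i].astype(int) for i in range(3)]
    m=(r-b>20)&(r-g>20)
    rows=np.nonzero(m[:,365:373].sum(1)>=4)[0]; rows=rows[(rows>115)&(rows<175)]; print(f,'rows',rows.min(),rows.max())
    for v in (rows.max()-12,rows.max()-6):
        u=np.nonzero(m[v,350:395])[0]+350; print(v,u.min(),u.max())
    print([(v,int(m[v,355:390].sum())) for v in range(rows.max()-3,rows.max()+4)])
E
```

```text
t 31.0 pos [ 0.4416 -0.2468  0.2297] yaw 4.22 F [ 0.5 -0.3 -2.4] w 0.0537 ff 29.999334812164307
spin 0.004 slide [-0.0005  0.0038  0.0354]
redtop [[360.1, 132.6], [365.5, 128.3], [380.2, 129.9], [375.3, 134.3]]
redbot [[360.5, 166.6], [365.1, 162.1], [377.8, 163.9], [373.5, 168.5]]
s14 rows 136 162
150 360 379
156 356 378
[(159, 18), (160, 17), (161, 15), (162, 8), (163, 0), (164, 0), (165, 0)]
s16 rows 142 167
155 361 381
161 362 381
[(164, 17), (165, 16), (166, 16), (167, 14), (168, 0), (169, 0), (170, 0)]
```

```bash
python3 - <<'E'
from h import *
for f in('s14','s16'):
    s=cv2.imread(f'pics/{f}.png').astype(int); m=s[...,2]-s[...,1]
    for v in range(126,168,4):
        row=m[v,345:395]; print(f,v,row[8:44].tolist())
E
```

```text
s14 126 [10, 11, 10, 7, 9, 8, 9, 11, 34, 82, 77, 34, 5, 0, 2, 3, 2, 8, 63, 77, 79, 79, 76, 83, 91, 100, 90, 27, 11, 9, 13, 11, 11, 9, 9, 9]
s14 130 [8, 9, 9, 9, 9, 8, 8, 19, 32, 32, 28, 14, 4, 2, 2, 1, 1, 12, 35, 37, 43, 41, 41, 35, 30, 34, 30, 13, 11, 10, 12, 10, 7, 8, 10, 9]
s14 134 [10, 8, 8, 7, 8, 8, 8, 20, 64, 70, 60, 24, 4, 3, 2, 2, 3, 23, 68, 77, 73, 71, 70, 39, 8, 10, 28, 14, 8, 9, 11, 8, 9, 8, 7, 6]
s14 138 [7, 7, 10, 8, 8, 4, 9, 20, 64, 72, 70, 70, 70, 72, 70, 73, 70, 73, 73, 70, 73, 70, 66, 60, 59, 63, 51, 14, 10, 8, 8, 7, 9, 8, 9, 9]
s14 142 [9, 8, 8, 10, 8, 9, 10, 21, 62, 67, 70, 70, 71, 70, 71, 70, 68, 72, 70, 71, 70, 67, 67, 60, 61, 56, 45, 14, 6, 8, 10, 9, 10, 9, 6, 9]
s14 146 [-2, -1, -2, 0, 1, 2, 3, 27, 62, 65, 67, 67, 67, 68, 69, 70, 68, 67, 70, 68, 68, 69, 62, 56, 60, 54, 35, 12, 7, 8, 8, 7, 9, 10, 8, 10]
s14 150 [-1, 0, -2, -2, -1, -2, 2, 44, 67, 64, 67, 66, 64, 67, 67, 67, 67, 67, 63, 69, 68, 63, 60, 57, 58, 50, 22, -2, 0, 0, 0, 1, 1, 1, 2, 5]
s14 154 [-1, 0, -1, -2, 0, 1, 9, 40, 65, 64, 64, 69, 63, 64, 66, 66, 67, 66, 67, 66, 64, 63, 56, 55, 58, 41, 16, 2, -2, 
[... 1300 characters left out ...]
 -1, 2, 23, 60, 67, 68, 66, 68, 69, 69, 67, 65, 68, 68, 70, 68, 70, 59, 63, 62, 62, 44, 14, 3, 1, 0, 0, 1, 0, 4]
s16 154 [-1, 0, 0, 0, -1, 0, 5, 7, 17, 46, 63, 68, 66, 67, 67, 66, 64, 68, 65, 64, 66, 68, 63, 66, 61, 60, 59, 47, 19, 1, -1, -2, -3, -2, -2, -2]
s16 158 [31, 28, 25, 19, 15, 7, 6, 4, 6, 41, 62, 65, 62, 65, 62, 63, 62, 67, 62, 65, 63, 66, 65, 72, 61, 62, 62, 56, 28, 0, -2, -1, -2, -3, -1, -2]
s16 162 [-3, -1, -1, -1, -2, -1, -2, -2, 0, 25, 58, 65, 61, 61, 63, 60, 61, 66, 65, 65, 67, 64, 64, 65, 61, 60, 59, 55, 25, 0, -2, -2, -1, -2, -2, -2]
s16 166 [-1, -1, 0, -2, -1, -2, -1, -1, 5, 14, 43, 57, 67, 61, 57, 62, 58, 63, 63, 61, 60, 59, 61, 59, 41, 21, 5, 3, -1, 0, -1, 0, 0, 1, 0, 2]
```

Call:
arm_command(plan=[{"grip": 1, "slide": [0, 0, -0.06], "spin": 0}, {"grip": 1, "slide": [0, -0.085, 0], "spin": 0}, {"grip": 1, "slide": [0, -0.085, 0], "spin": 0}, {"grip": 1, "slide": [0, -0.085, 0], "spin": 0}, {"grip": 1, "slide": [0, 0, 0.1], "spin": 0}, {"grip": 1, "slide": [0, 0, 0.1], "spin": 0}, {"grip": 1, "slide": [0, 0, 0.05], "spin": 0}, {"grip": 1, "slide": [0, 0, 0], "spin": 0}, {"grip": 1, "slide": [0, 0, 0], "spin": 0}])

```text
time: 32.17
tool_pos: [0.4332, -0.1203, 0.1368]
ee_rot: [3.141, -0.002, 0.073]
wrist_force: [-0.3, 0.1, -1.3]
width: 0.0537
finger_force: 30.0
```

```bash
python3 go.py .4415 -.12 .1226 4.2
```

```text
t 32.17 pos [ 0.4332 -0.1203  0.1368] yaw 4.21 F [-0.3  0.1 -1.3] w 0.0537 ff 29.999340176582336
spin 0.002 slide [0.0165 0.0006 0.0284]
```

Call:
arm_command(plan=[{"grip": -0.145, "slide": [0, 0, 0.012], "spin": 0}, {"grip": -0.146, "slide": [0, 0, 0.008], "spin": 0}, {"grip": -0.146, "slide": [0, 0, 0.006], "spin": 0}, {"grip": -0.147, "slide": [0, 0, 0.004], "spin": 0}, {"grip": -0.147, "slide": [0, 0, 0], "spin": 0}, {"grip": -0.148, "slide": [0, 0, 0], "spin": 0}, {"grip": -0.15, "slide": [0, 0, 0], "spin": 0}])

```text
time: 33.05
tool_pos: [0.4331, -0.1202, 0.1216]
ee_rot: [3.141, -0.002, 0.074]
wrist_force: [-1.0, -0.5, 0.4]
width: 0.0539
finger_force: 0.4
```

Call:
arm_command(plan=[{"grip": -0.2, "slide": [0, 0, 0], "spin": 0}, {"grip": -0.2, "slide": [0, 0, 0], "spin": 0}])

```text
time: 33.3
tool_pos: [0.4324, -0.12, 0.1202]
ee_rot: [3.142, 0.0, 0.074]
wrist_force: [-1.0, 0.3, -0.3]
width: 0.0563
finger_force: 0.0
```

```bash
python3 - <<'E'
from h import *
from bench import snapshot,sensors
s=snapshot('scene')[:,:,::-1].copy(); cv2.imwrite('pics/s17.png',s)
o=sensors.get_obs(); p=o['tool_pos']; q=o['ee_rot'][2]; A=R.from_euler('z',q).as_matrix()[:2,:2]
K=np.array([[1,1],[1,-1],[-1,-1],[-1,1]])
for h,z in((.027,.125),(.024,0)): print(proj('scene',np.c_[p[:2]+K*h@A.T,np.full(4,z)]).round(1).tolist())
m=s[...,2].astype(int)-s[...,1]
for v in range(160,222,3):
    u=np.nonzero(m[v,310:380]>32)[0]+310; print(v,u.min() if len(u) else 0,u.max() if len(u) else 0)
E
```

```text
[[345.9, 175.1], [351.9, 169.3], [367.1, 171.6], [361.5, 177.6]]
[[346.9, 208.8], [352.1, 202.9], [365.0, 205.3], [360.2, 211.3]]
160 0 0
163 0 0
166 0 0
169 0 0
172 357 368
175 348 366
178 357 363
181 348 363
184 348 368
187 348 368
190 349 368
193 349 368
196 349 368
199 349 368
202 349 368
205 349 367
208 349 365
211 0 0
214 0 0
217 0 0
220 0 0
```

Call:
arm_command(plan=[{"grip": -1, "slide": [0, 0, 0], "spin": 0}, {"grip": -1, "slide": [0, 0, -0.06], "spin": 0}, {"grip": -1, "slide": [0, 0, -0.1], "spin": -1}, {"grip": -1, "slide": [0, 0, 0], "spin": -1}, {"grip": -1, "slide": [0, 0, 0], "spin": -1}, {"grip": -1, "slide": [0, 0, 0], "spin": -1}, {"grip": -1, "slide": [0, 0, 0], "spin": -1}, {"grip": -1, "slide": [0, 0, 0], "spin": -1}, {"grip": -1, "slide": [0, 0, 0], "spin": -1}, {"grip": -1, "slide": [0, 0, 0], "spin": -1}])

```text
time: 34.6
tool_pos: [0.4324, -0.12, 0.2003]
ee_rot: [-3.141, 0.0, 0.775]
wrist_force: [0.1, -0.0, 0.5]
width: 0.0944
finger_force: 0.0
```

Call:
arm_command(plan=[{"grip": -1, "slide": [0, 0, 0], "spin": -1}, {"grip": -1, "slide": [0, 0, 0], "spin": -1}, {"grip": -1, "slide": [0, 0, 0], "spin": -1}, {"grip": -1, "slide": [0, 0, 0], "spin": -1}, {"grip": -1, "slide": [0, 0, 0], "spin": -1}, {"grip": -1, "slide": [0, 0, 0], "spin": -1}, {"grip": -1, "slide": [0, 0, 0], "spin": -1}, {"grip": -1, "slide": [0, 0, 0], "spin": -1}, {"grip": -1, "slide": [0, 0, 0], "spin": -1}, {"grip": -1, "slide": [0, 0, 0], "spin": -1}])

```text
time: 35.85
tool_pos: [0.4324, -0.12, 0.2003]
ee_rot: [-3.141, 0.0, 1.647]
wrist_force: [-0.6, -0.5, -0.5]
width: 0.0941
finger_force: 0.0
```

```bash
python3 go.py .4425 -.2487 .106 94.2
```

```text
t 35.85 pos [ 0.4324 -0.12    0.2003] yaw 94.38 F [-0.6 -0.5 -0.5] w 0.0941 ff 0.0
spin 0.035 slide [-0.2582  0.0012  0.1886]
```

Call:
arm_command(plan=[{"grip": -1, "slide": [-0.086, 0, 0], "spin": 0.03}, {"grip": -1, "slide": [-0.086, 0, 0], "spin": 0}, {"grip": -1, "slide": [-0.086, 0, 0.03], "spin": 0}, {"grip": -1, "slide": [0, 0, 0.08], "spin": 0}, {"grip": -1, "slide": [0, 0, 0.078], "spin": 0}, {"grip": -0.3, "slide": [0, 0, 0], "spin": 0}, {"grip": -0.3, "slide": [0, 0, 0], "spin": 0}])

```text
time: 36.72
tool_pos: [0.4425, -0.249, 0.1079]
ee_rot: [3.14, 0.001, 1.642]
wrist_force: [0.8, -0.3, 0.6]
width: 0.0775
finger_force: 0.0
```

Call:
arm_command(plan=[{"grip": -0.41, "slide": [0, 0, 0], "spin": 0}, {"grip": -0.41, "slide": [0, 0, 0], "spin": 0}])

```text
time: 36.98
tool_pos: [0.4433, -0.2493, 0.1088]
ee_rot: [3.137, 0.003, 1.642]
wrist_force: [2.1, -0.1, 1.9]
width: 0.0667
finger_force: 0.7
```

Call:
arm_command(plan=[{"grip": -0.405, "slide": [0, 0, 0], "spin": 0}, {"grip": -0.405, "slide": [0, 0, 0], "spin": 0}, {"grip": -0.405, "slide": [0, 0, 0], "spin": 0}])

```text
time: 37.35
tool_pos: [0.4434, -0.2493, 0.1086]
ee_rot: [3.137, 0.003, 1.642]
wrist_force: [2.5, 1.7, 5.9]
width: 0.066
finger_force: 5.9
```

```bash
python3 go.py .4324 -.12 .2 94.2
```

```text
t 37.35 pos [ 0.4434 -0.2493  0.1086] yaw 94.07 F [2.5 1.7 5.9] w 0.066 ff 5.919766500592232
spin -0.026 slide [ 0.2595 -0.0031 -0.1829]
```

Call:
arm_command(plan=[{"grip": -1, "slide": [0, 0, 0], "spin": 0}, {"grip": -1, "slide": [0, 0, 0], "spin": 0}, {"grip": -1, "slide": [0, 0, -0.085], "spin": 0}, {"grip": -1, "slide": [0, 0, -0.1], "spin": 0}, {"grip": -1, "slide": [0.086, 0, 0], "spin": 0}, {"grip": -1, "slide": [0.086, 0, 0], "spin": 0}, {"grip": -1, "slide": [0.086, -0.005, 0], "spin": 0}, {"grip": -1, "slide": [0, 0, 0], "spin": 0}, {"grip": -1, "slide": [0, 0, 0], "spin": 0}])

```text
time: 38.48
tool_pos: [0.4297, -0.1205, 0.1984]
ee_rot: [-3.14, 0.0, 1.642]
wrist_force: [-0.3, 0.1, -0.1]
width: 0.0936
finger_force: 0.0
```

```bash
python3 go.py .4300 -.12 .122 94.2
```

```text
t 38.48 pos [ 0.4297 -0.1205  0.1984] yaw 94.07 F [-0.3  0.1 -0.1] w 0.0936 ff 0.0
spin -0.026 slide [0.0009 0.0007 0.1529]
```

Call:
arm_command(plan=[{"grip": -1, "slide": [0.001, 0, 0.08], "spin": 0}, {"grip": -1, "slide": [0, 0, 0.073], "spin": 0}, {"grip": -1, "slide": [0, 0, 0], "spin": 0}, {"grip": 1, "slide": [0, 0, 0], "spin": 0}, {"grip": 1, "slide": [0, 0, 0], "spin": 0}, {"grip": 1, "slide": [0, 0, 0], "spin": 0}, {"grip": 1, "slide": [0, 0, 0], "spin": 0}, {"grip": 1, "slide": [0, 0, 0], "spin": 0}, {"grip": 1, "slide": [0, 0, 0], "spin": 0}])

```text
time: 39.6
tool_pos: [0.4302, -0.1198, 0.1231]
ee_rot: [3.141, 0.001, 1.642]
wrist_force: [-0.3, -0.5, 3.4]
width: 0.0548
finger_force: 29.6
```

Call:
arm_command(plan=[{"grip": 1, "slide": [0, 0, -0.1], "spin": 0}, {"grip": 1, "slide": [0, 0, -0.1], "spin": 0}, {"grip": 1, "slide": [0, 0, -0.05], "spin": 0}, {"grip": 1, "slide": [-0.086, 0, 0], "spin": 0}, {"grip": 1, "slide": [-0.086, 0.002, 0], "spin": 0}, {"grip": 1, "slide": [-0.086, 0.003, 0], "spin": 0}, {"grip": 1, "slide": [0, 0, 0], "spin": 0}, {"grip": 1, "slide": [0, 0, 0], "spin": 0}, {"grip": 1, "slide": [0, 0, 0], "spin": 0}])

```text
time: 40.72
tool_pos: [0.4417, -0.2471, 0.2473]
ee_rot: [-3.142, -0.0, 1.643]
wrist_force: [-0.3, -0.1, -2.9]
width: 0.0547
finger_force: 29.7
```

```bash
python3 go.py .4435 -.249 .227 94.2; python3 - <<'E'
from h import *
from bench import snapshot,sensors
s=snapshot('scene')[:,:,::-1].copy(); cv2.imwrite('pics/s18.png',s)
o=sensors.get_obs(); p=o['tool_pos']; q=o['ee_rot'][2]; A=R.from_euler('z',q).as_matrix()[:2,:2]
K=np.array([[1,1],[1,-1],[-1,-1],[-1,1]])
for h,z in((.027,p[2]+.003),(.024,p[2]-.122)): print(proj('scene',np.c_[p[:2]+K*h@A.T,np.full(4,z)]).round(1).tolist())
m=s[...,2].astype(int)-s[...,1]
for v in range(110,165,3):
    u=np.nonzero(m[v,355:390]>32)[0]+355; print(v,u.min() if len(u) else 0,u.max() if len(u) else 0,end='; ')
E
```

```text
t 40.73 pos [ 0.4417 -0.2471  0.2473] yaw 94.14 F [-0.3 -0.1 -2.9] w 0.0547 ff 29.691641628742218
spin -0.012 slide [-0.0041  0.0033  0.0406]
[[375.4, 129.0], [360.2, 127.3], [365.6, 123.2], [380.4, 124.7]]
[[373.6, 163.6], [360.6, 161.7], [365.3, 157.3], [378.0, 159.0]]
110 0 0; 113 0 0; 116 0 0; 119 0 0; 122 0 0; 125 364 376; 128 361 377; 131 361 372; 134 361 376; 137 361 380; 140 361 380; 143 361 380; 146 361 380; 149 361 380; 152 361 379; 155 361 379; 158 362 379; 161 362 376; 164 0 0;
```

Call:
arm_command(plan=[{"grip": 1, "slide": [-0.003, 0.003, 0.03], "spin": 0}, {"grip": 1, "slide": [0, 0, 0.01], "spin": 0}, {"grip": 1, "slide": [0, 0, 0], "spin": 0}, {"grip": 1, "slide": [0, 0, 0], "spin": 0}])

```text
time: 41.28
tool_pos: [0.4434, -0.2495, 0.2276]
ee_rot: [3.141, 0.0, 1.642]
wrist_force: [-0.1, 0.3, -1.9]
width: 0.0543
finger_force: 29.7
```

```bash
python3 go.py .4435 -.249 .217 94.2
```

```text
t 41.27 pos [ 0.4434 -0.2495  0.2276] yaw 94.06 F [-0.1  0.3 -1.9] w 0.0543 ff 29.6916264295578
spin -0.027 slide [0.001  0.0004 0.0213]
```

Call:
arm_command(plan=[{"grip": 1, "slide": [0, 0, 0.008], "spin": -0.02}, {"grip": 1, "slide": [0, 0, 0.006], "spin": 0}, {"grip": 1, "slide": [0, 0, 0.006], "spin": 0}, {"grip": 1, "slide": [0, 0, 0], "spin": 0}])

```text
time: 41.78
tool_pos: [0.4436, -0.2503, 0.2227]
ee_rot: [3.138, 0.005, 1.643]
wrist_force: [-2.3, 1.9, 13.9]
width: 0.0548
finger_force: 30.2
```

```bash
python3 go.py .4435 -.249 .207 94.2
```

```text
t 41.77 pos [ 0.4436 -0.2503  0.2227] yaw 94.14 F [-2.3  1.9 13.9] w 0.0548 ff 30.183074176311493
spin -0.012 slide [ 0.0025 -0.      0.0314]
```

```bash
python3 - <<'E'
from bench import sensors
o=sensors.get_obs();print(o['wrist_torque'],o['wrist_force'],o['tool_pos'],o['ee_rot'])
E
```

```text
[ 0.33112723  1.21759715 -0.03863536] [-2.3305933   1.87246225 13.89354584] [ 0.44360553 -0.25025085  0.22271319] [3.13789362 0.00466814 1.64309068]
```

Call:
arm_command(plan=[{"grip": 1, "slide": [0.002, 0, -0.004], "spin": 0}, {"grip": 1, "slide": [0, 0, 0], "spin": 0}])

```text
time: 42.02
tool_pos: [0.4435, -0.2495, 0.2228]
ee_rot: [3.139, 0.004, 1.643]
wrist_force: [-1.9, 0.2, 8.1]
width: 0.0548
finger_force: 30.0
```

```bash
python3 - <<'E'
from bench import sensors
o=sensors.get_obs();print(o['wrist_torque'],o['wrist_force'],o['tool_pos'],o['ee_rot'])
E
```

```text
[-0.00506762  0.69618927 -0.0219345 ] [-1.86411928  0.20326533  8.11445914] [ 0.44353769 -0.2494501   0.22280472] [3.13882917 0.00424443 1.64312656]
```

Call:
arm_command(plan=[{"grip": 1, "slide": [0, 0.003, 0], "spin": 0}, {"grip": 1, "slide": [0, 0, 0], "spin": 0}])

```text
time: 42.28
tool_pos: [0.4441, -0.2495, 0.2227]
ee_rot: [-3.142, 0.004, 1.643]
wrist_force: [-4.1, 0.2, 9.9]
width: 0.0544
finger_force: 30.1
```

Call:
arm_command(plan=[{"grip": 1, "slide": [0, 0.003, 0], "spin": 0}, {"grip": 1, "slide": [0, 0, 0], "spin": 0}])

```text
time: 42.52
tool_pos: [0.4446, -0.2494, 0.2226]
ee_rot: [-3.139, 0.004, 1.642]
wrist_force: [-4.9, 0.4, 11.1]
width: 0.055
finger_force: 30.2
```

```bash
python3 - <<'E'
from bench import sensors
o=sensors.get_obs();print(o['wrist_torque'],o['wrist_force'],o['tool_pos'],o['ee_rot'])
E
```

```text
[-1.29504387e-01  1.93936023e+00  1.18863190e-03] [-4.86273329  0.42527454 11.10117543] [ 0.44456913 -0.24941529  0.22256892] [-3.13896355  0.00383509  1.6424    ]
```

Call:
arm_command(plan=[{"grip": 1, "slide": [0, 0, -0.014], "spin": 0}, {"grip": 1, "slide": [0.004, -0.004, 0], "spin": 0}, {"grip": 1, "slide": [0, 0, 0], "spin": 0}, {"grip": 1, "slide": [0, 0, 0], "spin": 0}])

```text
time: 43.02
tool_pos: [0.444, -0.2463, 0.2258]
ee_rot: [-3.141, -0.001, 1.644]
wrist_force: [-0.4, 0.6, -2.0]
width: 0.0543
finger_force: 29.7
```

```bash
python3 go.py .4435 -.246 .22 94.2; python3 - <<'E'
from h import *
from bench import snapshot,sensors
s=snapshot('scene')[:,:,::-1].copy(); cv2.imwrite('pics/s19.png',s)
o=sensors.get_obs(); p=o['tool_pos']; q=o['ee_rot'][2]; A=R.from_euler('z',q).as_matrix()[:2,:2]
print(o['wrist_torque'])
K=np.array([[1,1],[1,-1],[-1,-1],[-1,1]])
for h,z in((.027,p[2]+.003),(.027,p[2]-.118),(.024,p[2]-.122)): print(proj('scene',np.c_[p[:2]+K*h@A.T,np.full(4,z)]).round(1).tolist())
def edges(f,a,b,thr=32):
    m=(f[...,2].astype(float)-f[...,1])
    for v in range(a,b,4):
        r=m[v]; u=[i for i in range(357,388) if r[i]>thr]
        if len(u)<5: continue
        l,h=u[0],u[-1]
        print(v,round(l-(r[l]-thr)/(r[l]-r[l-1]),1),round(h+(r[h]-thr)/(r[h]-r[h+1]),1),end='; ')
    for c in (364,368,372,376):
        r=m[:,c]; k=[i for i in range(150,180) if r[i]>thr]; h=k[-1]; print('col',c,round(h+(r[h]-thr)/(r[h]-r[h+1]),1),end=' ')
    print()
edges(s,136,168)
for n in('s14','s18'): edges(cv2.imread(f'pics/{n}.png'),132,162)
# top view
t=snapshot('top')[:,:,::-1].copy(); cv2.imwrite('pics/top19.png',t)
E
```

```text
t 43.02 pos [ 0.444  -0.2463  0.2258] yaw 94.17 F [-0.4  0.6 -2. ] w 0.0543 ff 29.691562056541443
spin -0.006 slide [ 0.0006 -0.0009  0.0116]
[ 0.014894   -0.09174437  0.01843893]
[[374.5, 135.2], [359.4, 133.5], [364.8, 129.2], [379.5, 130.8]]
[[373.3, 168.7], [358.8, 166.5], [364.0, 161.4], [378.2, 163.4]]
[[372.7, 169.3], [359.8, 167.4], [364.5, 162.8], [377.1, 164.6]]
136 363.4 375.3; 140 359.4 375.3; 144 359.5 379.3; 148 359.8 379.5; 152 360.2 378.8; 156 359.1 378.8; 160 360.3 378.8; 164 360.5 378.4; col 364 167.6 col 368 168.2 col 372 168.5 col 376 166.7 
132 360.3 376.4; 136 360.2 379.5; 140 360.3 379.5; 144 360.0 379.2; 148 360.1 379.0; 152 359.8 378.5; 156 359.0 378.1; 160 359.9 375.9; col 364 161.2 col 368 162.0 col 372 162.3 col 376 159.9 
132 360.5 376.4; 136 360.3 380.3; 140 360.2 380.3; 144 360.5 380.2; 148 360.8 380.2; 152 360.8 379.8; 156 360.0 379.8; 160 361.1 377.8; col 364 161.8 col 368 162.3 col 372 162.4 col 376 161.8
```

Call:
arm_command(plan=[{"grip": 1, "slide": [0.001, -0.001, 0.008], "spin": 0}, {"grip": 1, "slide": [0, 0, 0.006], "spin": 0}, {"grip": 1, "slide": [0, 0, 0.004], "spin": 0}, {"grip": 1, "slide": [0, 0, 0], "spin": 0}])

```text
time: 43.62
tool_pos: [0.4439, -0.2467, 0.2226]
ee_rot: [3.138, 0.005, 1.643]
wrist_force: [-2.2, 2.2, 14.5]
width: 0.0546
finger_force: 30.2
```

```bash
python3 - <<'E'
from bench import sensors
o=sensors.get_obs();print(o['time'],o['wrist_torque'],o['wrist_force'],o['tool_pos'],o['ee_rot'])
E
```

```text
43.625 [ 0.40252281  1.16232838 -0.09315224] [-2.22481364  2.24541698 14.4629037 ] [ 0.44388039 -0.24667263  0.22263576] [3.13785587 0.00467272 1.64317571]
```

Call:
arm_command(plan=[{"grip": 1, "slide": [0, 0, -0.016], "spin": 0}, {"grip": 1, "slide": [0.001, 0.006, 0], "spin": 0}, {"grip": 1, "slide": [0, 0, 0], "spin": 0}, {"grip": 1, "slide": [0, 0, 0.008], "spin": 0}, {"grip": 1, "slide": [0, 0, 0.006], "spin": 0}, {"grip": 1, "slide": [0, 0, 0.004], "spin": 0}, {"grip": 1, "slide": [0, 0, 0], "spin": 0}])

```text
time: 44.5
tool_pos: [0.4466, -0.2467, 0.2205]
ee_rot: [3.139, 0.005, 1.643]
wrist_force: [-2.9, -1.8, 11.9]
width: 0.0546
finger_force: 30.0
```

```bash
python3 - <<'E'
from bench import sensors
o=sensors.get_obs();print(o['time'],o['wrist_torque'],o['wrist_force'],o['tool_pos'],o['ee_rot'])
E
```

```text
44.5 [-0.02504194  0.77541314  0.04390168] [-2.89658324 -1.76992702 11.90826265] [ 0.44661632 -0.24672198  0.22049544] [3.13891148 0.00538932 1.64265913]
```

Call:
arm_command(plan=[{"grip": 1, "slide": [0, 0, -0.01], "spin": 0}, {"grip": 1, "slide": [-0.004, 0.001, 0], "spin": 0}, {"grip": 1, "slide": [0, 0, 0], "spin": 0}, {"grip": 1, "slide": [0, 0, 0.008], "spin": 0}, {"grip": 1, "slide": [0, 0, 0.006], "spin": 0}, {"grip": 1, "slide": [0, 0, 0], "spin": 0}])

```text
time: 45.25
tool_pos: [0.4471, -0.2476, 0.2194]
ee_rot: [3.139, 0.004, 1.643]
wrist_force: [-4.2, 2.7, 16.6]
width: 0.0544
finger_force: 30.3
```

```bash
python3 - <<'E'
from bench import sensors
o=sensors.get_obs();print(o['time'],o['wrist_torque'],o['wrist_force'],o['tool_pos'],o['ee_rot'])
E
```

```text
45.25 [ 0.49684235  1.5250334  -0.08362584] [-4.23733941  2.71486345 16.59239746] [ 0.44711491 -0.24757409  0.21940806] [3.13927237 0.0035805  1.64325955]
```

Call:
arm_command(plan=[{"grip": 1, "slide": [0.001, -0.001, -0.01], "spin": 0}, {"grip": -0.145, "slide": [0, 0, 0], "spin": 0}, {"grip": -0.145, "slide": [0.003, 0, 0.008], "spin": 0}, {"grip": -0.145, "slide": [-0.003, 0.003, 0.004], "spin": 0}, {"grip": -0.145, "slide": [-0.003, -0.003, 0.004], "spin": 0}, {"grip": -0.145, "slide": [0.003, -0.003, 0.004], "spin": 0}, {"grip": -0.145, "slide": [0, 0.003, 0.004], "spin": 0}, {"grip": -0.145, "slide": [0, 0, 0], "spin": 0}])

```text
time: 46.25
tool_pos: [0.4462, -0.2464, 0.2055]
ee_rot: [-3.139, -0.002, 1.644]
wrist_force: [-0.2, -0.1, -3.0]
width: 0.0545
finger_force: 29.6
```

```bash
cat > st.py <<'E'
from h import *
from bench import snapshot,sensors
o=sensors.get_obs(); p=o['tool_pos']; q=o['ee_rot'][2]; A=R.from_euler('z',q).as_matrix()[:2,:2]
print(round(o['time'],2),'p',np.round(p,4),'F',np.round(o['wrist_force'],1),'T',np.round(o['wrist_torque'],2),'w',o['width'],o['finger_force'])
s=snapshot('scene')[:,:,::-1].copy(); cv2.imwrite('pics/st%d.png'%(o['time']*100),s)
K=np.array([[1,1],[1,-1],[-1,-1],[-1,1]])
print('pred top',proj('scene',np.c_[p[:2]+K*.027@A.T,np.full(4,p[2]+.003)]).round(1).tolist())
m=s[...,2].astype(float)-s[...,1]; thr=32
for v in range(120,180,3):
    r=m[v]; u=[i for i in range(354,390) if r[i]>thr]
    if len(u)<5: continue
    l,h=u[0],u[-1]; print(v,round(l-(r[l]-thr)/(r[l]-r[l-1]),1),round(h+(r[h]-thr)/(r[h]-r[h+1]),1),end='; ')
print()
for c in (358,364,368,372,378):
    k=np.nonzero(m[110:185,c]>thr)[0]+110; print('col',c,k.min(),k.max(),end=' ') if len(k) else None
E
python3 st.py
```

```text
46.25 p [ 0.4462 -0.2464  0.2055] F [-0.2 -0.1 -3. ] T [-0.11 -0.27 -0.02] w 0.05445196380486637 29.629893600940704
pred top [[373.7, 140.9], [358.7, 139.1], [364.1, 134.7], [378.7, 136.3]]
138 360.0 375.8; 141 359.1 374.9; 144 358.6 374.4; 147 359.1 378.5; 150 359.2 378.2; 153 359.3 378.2; 156 358.5 378.2; 159 359.5 378.2; 162 359.7 378.2; 165 359.8 378.0; 168 360.6 375.9; 
col 364 135 168 col 368 136 169 col 372 136 169 col 378 147 165
```

Call:
arm_command(plan=[{"grip": -0.145, "slide": [0, 0, 0.014], "spin": 0}, {"grip": -0.145, "slide": [0, 0, 0.014], "spin": 0}, {"grip": -0.145, "slide": [0, 0, 0.014], "spin": 0}, {"grip": -0.145, "slide": [0, 0, 0.014], "spin": 0}, {"grip": -0.145, "slide": [0, 0, 0], "spin": 0}])

```text
time: 46.92
tool_pos: [0.4461, -0.2465, 0.1785]
ee_rot: [-3.14, -0.001, 1.643]
wrist_force: [0.2, -0.3, -2.0]
width: 0.0547
finger_force: 29.6
```

```bash
python3 st.py
```

```text
46.92 p [ 0.4461 -0.2465  0.1785] F [ 0.2 -0.3 -2. ] T [-0.03 -0.15  0.02] w 0.054665561129005114 29.64379906654358
pred top [[373.5, 148.5], [358.6, 146.6], [363.9, 142.0], [378.4, 143.8]]
144 361.6 375.5; 147 358.6 375.7; 150 358.9 368.0; 153 358.8 374.3; 156 358.2 377.8; 159 359.2 377.8; 162 359.2 377.8; 165 359.4 377.8; 168 359.8 375.8; 
col 364 143 168 col 368 143 169 col 372 143 170
```

Sliding in freely. Down to the floor.

Call:
arm_command(plan=[{"grip": -0.145, "slide": [0, 0, 0.016], "spin": 0}, {"grip": -0.145, "slide": [0, 0, 0.016], "spin": 0}, {"grip": -0.145, "slide": [0, 0, 0.016], "spin": 0}, {"grip": -0.145, "slide": [0, 0, 0.016], "spin": 0}, {"grip": -0.145, "slide": [0, 0, 0.01], "spin": 0}, {"grip": -0.145, "slide": [0, 0, 0], "spin": 0}])

```text
time: 47.72
tool_pos: [0.4463, -0.2466, 0.1419]
ee_rot: [-3.141, -0.001, 1.643]
wrist_force: [0.1, 0.1, -2.8]
width: 0.0543
finger_force: 29.7
```

```bash
python3 st.py
```

```text
47.73 p [ 0.4463 -0.2466  0.1419] F [ 0.1  0.1 -2.8] T [-0.05  0.06  0.04] w 0.05431484455057789 29.66702252626419
pred top [[373.1, 158.6], [358.4, 156.5], [363.7, 151.7], [378.0, 153.6]]
153 363.2 369.6; 156 359.1 375.2; 159 362.8 373.8; 162 358.7 374.0; 165 358.8 377.5; 168 359.3 375.7; 
col 364 153 168 col 368 153 169 col 372 154 170
```

Call:
arm_command(plan=[{"grip": -0.145, "slide": [0, 0, 0.006], "spin": 0}, {"grip": -0.145, "slide": [0, 0, 0.005], "spin": 0}, {"grip": -0.145, "slide": [0, 0, 0], "spin": 0}, {"grip": -0.16, "slide": [0, 0, 0], "spin": 0}, {"grip": -0.2, "slide": [0, 0, 0], "spin": 0}, {"grip": -0.5, "slide": [0, 0, 0], "spin": 0}, {"grip": -0.8, "slide": [0, 0, 0], "spin": 0}])

```text
time: 48.65
tool_pos: [0.4469, -0.2469, 0.1373]
ee_rot: [3.141, 0.001, 1.643]
wrist_force: [-0.3, 0.2, 0.6]
width: 0.0727
finger_force: 0.0
```

Call:
arm_command(plan=[{"grip": -0.8, "slide": [0, 0, -0.03], "spin": 0}, {"grip": -0.8, "slide": [0, 0, -0.08], "spin": 0}, {"grip": -0.8, "slide": [0, 0, -0.1], "spin": 0}, {"grip": -0.8, "slide": [0, 0, -0.05], "spin": 0}, {"grip": -0.8, "slide": [0.1, 0, 0], "spin": 0}, {"grip": -0.8, "slide": [0.1, 0, 0], "spin": 0}, {"grip": -0.8, "slide": [0.1, 0, 0], "spin": 0}, {"grip": -0.8, "slide": [0.1, 0, 0], "spin": 0}, {"grip": -0.8, "slide": [0, 0, 0], "spin": 0}, {"grip": -0.8, "slide": [0, 0, 0], "spin": 0}])

```text
time: 49.9
tool_pos: [0.4324, -0.0477, 0.2679]
ee_rot: [3.14, 0.001, 1.644]
wrist_force: [-0.1, 0.6, 0.4]
width: 0.0847
finger_force: 0.0
```

```bash
python3 - <<'E'
from h import *
from bench import snapshot,sensors
s=snapshot('scene')[:,:,::-1].copy(); cv2.imwrite('pics/s30.png',s)
t=snapshot('top')[:,:,::-1].copy(); cv2.imwrite('pics/t30.png',t)
A=R.from_euler('z',.073).as_matrix()[:2,:2]; K=np.array([[1,1],[1,-1],[-1,-1],[-1,1]])
c=np.array([.446,-.2475])
for n,h,z in(('red',.027,.139),('white',.033,.102),('blue',.041,.06),('bluebot',.041,0)):print(n,proj('scene',np.c_[c+K*h@A.T,np.full(4,z)]).round(1).tolist())
m=s[...,2].astype(float)-s[...,1]
for v in range(148,174,2):
    u=np.nonzero(m[v,345:395]>32)[0]+345; print(v,u.min() if len(u) else 0,u.max() if len(u) else 0,end='; ')
print()
for col in(358,362,366,370,374,378): print(col,[s[v,col].tolist() for v in range(164,200,3)])
k=4;u0,v0,u1,v1=360,200,430,275
q=cv2.resize(t[v0:v1,u0:u1],None,fx=k,fy=k,interpolation=cv2.INTER_CUBIC).astype(int)
b,g,r=q[...,0],q[...,1],q[...,2]
for n,mk,z in(('blue',(b-r>50)&(b>110),.06),('red',(r-b>50)&(r>110),.139)):
    cs,_=cv2.findContours(mk.astype(np.uint8),cv2.RETR_EXTERNAL,cv2.CHAIN_APPROX_NONE); d=max(cs,key=cv2.contourArea)[:,0,:]
    (x,y),(w,h),a=cv2.minAreaRect((plane('top',(d+.5)/k-.5+[u0,v0],z)[:,:2]*1000).astype(np.float32)); print(n,[round(i,1) for i in(x,y,w,h,a)])
E
```

```text
red [[358.5, 158.1], [363.8, 153.2], [378.1, 155.1], [373.2, 160.1]]
white [[356.2, 168.2], [362.6, 162.0], [379.8, 164.4], [374.0, 170.9]]
blue [[353.1, 179.6], [361.1, 171.5], [382.2, 174.7], [375.0, 183.1]]
bluebot [[352.9, 194.7], [360.8, 186.1], [381.5, 189.5], [374.4, 198.5]]
148 0 0; 150 0 0; 152 0 0; 154 365 370; 156 361 378; 158 361 378; 160 361 376; 162 361 374; 164 360 375; 166 360 375; 168 361 375; 170 367 373; 172 0 0; 
358 [[196, 197, 196], [197, 200, 200], [132, 148, 159], [152, 160, 164], [155, 161, 167], [152, 156, 158], [104, 120, 131], [115, 91, 78], [120, 95, 81], [116, 92, 77], [119, 99, 87], [202, 202, 201]]
362 [[62, 67, 131], [70, 72, 133], [162, 172, 181], [145, 154, 160], [151, 158, 163], [150, 157, 161], [122, 114, 116], [118, 96, 84], [116, 91, 74], [118, 92, 78], [117, 92, 76], [199, 199, 198]]
366 [[64, 67, 131], [67, 69, 132], [126, 132, 157], [120, 137, 149], [150, 159, 162], [150, 156, 162], [163, 135, 119], [106, 98, 92], [114, 90, 75], [119, 93, 80], [114, 89, 72], [164, 164, 161]]
370 [[69, 75, 135], [64, 67, 132], [133, 138, 168], [104, 128, 141], [146, 155, 157], [149, 157, 160], [159, 140, 132], [98, 109, 119], [117, 91, 77], [115, 90, 76], [115, 89, 74], [143, 134, 130]]
374 [[68, 78, 136], [67, 71, 135], [121, 128, 158], [96, 126, 141], [146, 154, 159], [148, 155, 160], [157, 152, 148], [90, 114, 128], [111, 87, 73], [113, 88, 73], [113, 85, 70], [136, 109, 94]]
378 [[116, 124, 140], [188, 193, 202], [93, 123, 138], [121, 136, 141], [130, 140, 144], [163, 131, 119], [109, 109, 114], [99, 114, 119], [91, 98, 98], [104, 83, 69], [142, 132, 125], [203, 204, 202]]
blue [441.7, -248.1, 83.2, 82.4, 4.3]
red [439.3, -246.3, 57.2, 57.5, 3.7]
```

```bash
python3 -c "
from bench import ticket
print(ticket.close_job())"
```

```text
the job is handed in; nothing more can be done
None
```

I handed the job in at about 50 s of the 72 s allowed. The last camera and force readings show the white box seated in the blue one, the red box upright and down inside the white one, and the blue box less than 1 mm from where it started. I made no final check on the bystanders, and no verdict came back.

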